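Fit the drill template on the drilling jig and latch it

TASK

The jig on the bench already has a steel blank in its nest and is to be made ready for drilling: first put the cold chisel that lies on the aluminium drill template away in the grey tool tray, then, with the jig's latch swung clear, lay the template on the jig and slide its far end in under the fixed heel hook until its two holes drop over the jig's dowels and it lies fully home, flat on its seats. Last, swing the latch shut so that its strap reaches straight across the template's edge and holds it down. Leave the blank in its nest and do not knock the other things on the bench about.

Things in the scene. Friction and masses are not known exactly. Their poses are not given: they have to be found in the camera images.
- jig: Drilling jig bolted to the bench: grey-green cast base, x -100 to 110, y -65 to 65 mm, 18 high; ear for the latch post to y = 95. Origin on the bench under it; x runs from the dowel end (nearest the robot) to the heel-hook end. Template seats, tops 26 mm up: 22 mm shoulders round the dowels (-60, +-38), 16 mm pads at (68, +-47.5). Seated, the template's x, y and yaw equal the jig's.
- jig_heel (a point): Middle of the front lower edge of the fixed steel heel hook's lip (78, 0, 37 mm in the jig frame). Lip 70 mm wide in y, 10 thick, over x = 78 to 110; inner face at x = 92. The seated template reaches 12 mm under it (3 mm free above), so it cannot be lowered straight on: far end on the rear pads in front of the lip, near part on the dowel tips, then slide to +x till it drops.
- jig_dowel_left (a point): Centre of the left dowel (jig +y side) at the level of its shoulder, 26 mm above the bench. The steel dowel is 10 mm in diameter and stands 7.5 mm above the shoulder, the last 3 mm tapered to a 4.4 mm flat tip (33.5 mm above the bench).
- jig_dowel_right (a point): The same for the right dowel (jig -y side).
- jig_nest (a point): Where the blank's underside centre belongs, in the nest of the jig (38, 0, 18 mm in the jig frame); z up.
- blank: Loose bright steel blank, 76 x 60 x 5.5 mm, lying in the jig's nest between four low strips; its top is 23.5 mm above the bench, below the template. Origin at the centre of its underside. Not to be touched.
- latch (a joint): Swing latch, rad about a vertical axis: 0 shut, strap pointing to the jig's -y over the template's edge; grows counter-clockwise from above; at 1.57 the strap points along the jig's +x, clear. Range -0.12 to 1.9; friction 0.06 N m, stays where left. Starts at 0 to 1.3; below about 1.35 it is in the template's way. It cannot shut over a template that is not down.
- latch_pivot (a point): Pivot of the latch, on top of its strap, 44 mm above the bench, at (-30, 75) mm in the jig frame; a dark nut 6 mm high sits on it. Steel strap 18 mm wide, 46 mm long from the pivot, underside 36 and top 44 mm above the bench: it passes 2 mm over a seated template.
- latch_handle (a point): Middle of the latch's red upright round handle, 14 mm in diameter, standing 36 mm tall on the strap (44 to 80 mm above the bench), 38 mm from the pivot; this point is 66 mm above the bench.
- template_middle (a point): Middle (half-way up) of the loose aluminium drill template, a plate 180 x 110 x 8 mm, 0.35 to 0.6 kg. Its x axis points from the orange handle towards the end with the three flush drill bushes (the heel end, at x = +90), y to the left, z up. Lies flat on the bench at the start. As its holes drop over the dowels its handle end sinks 7.5 mm; it may hang on their tapers until pressed down by the handle.
- template_handle (a point): Middle of the template's orange bow handle, (-63, 0) mm from the plate's middle; the bar runs along the template's x, 52 mm long, 12 mm thick in y, and spans 18 to 34 mm above the plate's top (this point is 30 mm above the plate's middle, 26 mm above its top); two feet carry it. The plate hangs mostly to its +x side, so its far end is heavy.
- template_hole_left (a point): Underside centre of the template's left locating hole at (-60, +38) mm from the middle: round, 11.8 mm in diameter, straight through.
- template_hole_right (a point): Underside centre of the template's right locating hole at (-60, -38) mm from the middle: a slot 11.8 mm in x by 14.8 mm in y, straight through.
- chisel_middle (a point): Middle (half-way up) of the loose cold chisel, 0.15 kg: 137 mm long along its x, blue body 16 mm wide and 11 mm thick (96 mm long, reaching from 60 mm behind to 36 mm before this point), cutting edge to +x. It starts lying flat across the template, about square to the template's x and near its middle.
- tray: Grey tool tray, 200 x 110 x 32 mm outside (long in its x), walls and floor 4 mm, open above, fixed to the bench on the left or the right. Origin at the centre of its underside. A file lies in it along its +y side (y from about +24 to +46 mm, up to 17 mm above the tray's underside); the rest is free.
- file: Loose file with a wooden handle, 170 mm long along its x, 17 mm wide, lying in the tray along the tray's +y side. Leave it there.
- bin: Green parts bin with bolts, 150 x 100 x 60 mm, fixed on the side opposite the tray. Origin under its centre.
- hammer: Loose hammer, 280 mm long along its x (head at +x, 60 to 80 mm wide in y), 26 mm high, lying in front of the work, nearest the robot. Leave it.
- hook_a: Loose S-shaped bent wire hook, about 46 mm, 6 mm thick, lying in front of the gap between jig and template. Leave it.
- hook_b: Loose bent wire hook, about 75 x 30 mm, 6 mm thick, behind the work area. Leave it.
- oiler: Loose yellow oil bottle, 54 mm in diameter, 120 mm high, standing at the back between jig and template. Leave it.
- square: Loose engineer's square, stock 100 x 18 x 12 mm along x with a blade 120 mm long to +y, behind the work area. Leave it.
- cup: Loose green metal cup, 70 mm in diameter, 90 mm high, standing at the back left. Leave it.
Not all that is in view belongs to the job. What is meant by the part that bears chisel_middle is not green, and is the smaller of those in its own colour.

How it is judged (in metres and radians):
On the way, in this order (a step that is already met when the one before it is completed fails the run):
1. the chisel lies in the tray, let go (x of chisel_middle in the frame of tray between -0.09 and 0.09 m and y of chisel_middle in the frame of tray between -0.047 and 0.047 m and z of chisel_middle in the frame of tray below 0.035 m and linear speed of chisel below 0.02 m/s and contact force between chisel and the fingers below 0.1 N), for 0.2 s.
2. the template has dropped over both dowels and lies flat on its seats (distance between template_hole_left and jig_dowel_left below 0.004 m and distance between template_hole_right and jig_dowel_right below 0.004 m and angle between the z axis of template_middle and the z axis of jig, either way round below 0.02 rad), for 0.2 s.
3. the latch is swung shut over the template's edge (value of joint latch below 0.25 rad), for 0.2 s.
At the end, for the whole second after the job is handed in: Chisel inside the tray walls, below 35 mm over its underside; each template hole within 4 mm of its dowel's shoulder and the plate within 0.02 rad of flat; latch joint below 0.25 rad; blank within 6 mm of its nest place; all at rest and let go (all of step 1 and all of step 2 and value of joint latch below 0.25 rad and distance between jig_nest and blank below 0.006 m and linear speed of each of template, blank below 0.02 m/s and velocity of joint latch below 0.05 rad/s and contact force between template and the fingers below 0.1 N); the robot touches nothing.
It fails at once if a bystander is knocked about (file, hammer, wire hooks, oil bottle, square or cup moved more than 30 mm) (distance of any of file, hammer, hook_a, hook_b, oiler, square, cup from where it was at the start of the episode above 0.03 m).
It fails at once if the blank leaves its nest (distance between jig_nest and blank above 0.015 m).
It also fails if it takes over 72 s, if anything falls off the work surface, if the arm or the gripper's body presses on something with over 40 N, if the wrist force passes 120 N, or if a joint passes its speed limit or range.

ROBOT

A 6-joint arm with a two-finger parallel gripper is mounted at the origin on the work surface. World frame = base frame: x ahead of the robot, y to its left, z up, the work surface at z = 0. Lengths are in mm, angles in rad, forces in N, time in s.
With the tool pointing down it reaches from about 275 to 1000 mm from the base axis. Payload 8.4 kg.
Tool frame: the origin (TCP) lies midway between the tips of the shut fingers; the grasp point (between the pads) lies r.grip_point_offset behind it (r.grip_point_offset is the distance from the TCP to the grasp point, in mm); z points along the fingers, y is the direction in which the jaws open and shut (so a half turn about z gives the same grasp; the last joint's range is limited). The gripper opens to 85 mm and grips with 20 to 120 N. Pads are 22 mm wide; open, the fingers measure 114 mm over their backs; the gripper's body (76 mm by 85 mm) begins 54 mm behind the grasp point. The pads swing forward as they close: fully open they stand 13 mm farther back than shut.
Start: joints at [-1.335, 0.353, 1.633, -0, 1.155, -0.002], TCP at [147.227, -607.414, 231.281] pointing down, gripper open.
Joint ranges: [-2.63, 2.63], [-0.92, 2.1], [0.06, 2.66], [-1.3, 4.44], [0, 2.69], [-3.02, 3.02]. Speed limits (rad/s): [2.22, 2.22, 2.79, 3.14, 3.14, 3.14].

INTERFACE

Orientations are given as [roll, pitch, yaw] about the fixed x, y, z axes, in that order (R = Rz(yaw) Ry(pitch) Rx(roll)).
In Python, from rig import r gives the robot as it stands.
- The arm moves only by the tool move_arm, never from a script. Its argument "targets" is one flat list of numbers, 5 for each row, row after row: the gripper's target within -1 to 1 (fully open at 1, half-way at 0, shut at -1), then the shift along the tool's x, y, z in cm, then the turn about the tool's z in degrees. In form: [gripper, tx, ty, tz, turn, gripper, tx, ty, tz, turn, ...]. A call has 1 to 10 rows; each row is the pose to reach, as a shift and turn from the pose commanded when the call began, along the tool's axes at that moment; what a row does not reach only later rows make up. A row lasts 1/10 s, in which the tool goes at most 50 mm and 8.59 degrees, less where a joint would pass 70% of its speed; a pose out of reach is approached as far as the arm can. A call with a gripper value outside its range is refused whole. The fingers move at their own pace and stop on an object; "squeeze" is the grip in N (left out, the last holds). Time passes only in rows, so rows that repeat a pose let the fingers close. It gives the time, the measured TCP pose, the force and the opening at its end, in the units of the state.
- r.sense(): the state, without advancing time (a new reading comes with each control period).
- r.grab_frame(name): name is "side" or "top"; returns a dict with "img" (400x640x3 uint8, blue, green, red), "K" (3x3 intrinsics, pixels), "world_to_cam" (4x4, takes a point from world to camera coordinates). Camera axes: x right, y down, z forward; pixel columns grow to the right and rows downward; lengths in mm; the calibration is good to about 2 mm. A picture is of the moment at which its call begins. There is no depth.
- r.sign_off(): hands the job in, once; it reports no verdict.
Trained networks look in a picture, given as the dict that the camera call returned (one of the last four; its "shot" number tells which), for a name from the list of things; names that differ only in an ending like _2 or _b are one class to them, and where a whole thing is asked for, a point or a joint stands for the part that bears it (a point fixed in the world has none). Each returns a list of dicts, best first, with "conf" (0 to 1); they miss things now and then, are a little off and sometimes report something else, mostly with a low value. They report only what shows in the picture. A call takes as long as a camera call. They do not tell look-alikes from the thing itself.
- r.outline_of(picture, thing): "region" (400x640 bool, what is visible of it).
- r.mark_of(picture, thing): "position" ([x, y, z] in mm, in world coordinates, good to about 4 mm: a listed point, or the origin of a listed thing).
The state is a dict: "clock": time; "qpos": joint angles; "qvel": joint speeds; "joint_efforts": joint torques, N m; "eef_pos": TCP position; "tcp_rot": TCP orientation; "contact_force": force on the tool from outside, world axes, zero at the start; "wrist_torque": the same for the moment, N m; "opening": opening from 0.0 (shut) to 1.0 (fully open).
Only numpy, scipy, OpenCV 4.12 (cv2) and the standard library are available. Lean on these libraries where they do the work, as an engineer would, in place of code of your own. Each camera call takes 0.05 s, during which the arm holds its last target.

## Working session

There is one attempt and no reset: what is moved stays moved. The work goes in short steps, Python scripts to look and compute and a tool call to move; the robot and the scene stay as the last step left them, time stands still between calls to the robot, and variables do not carry over. Pictures are saved under pics/ and viewed, and the job is handed in when it is done.

Besides the shell and the picture viewer there is one more tool, called as name(argument=value, ...) on one line, values as JSON. move_arm: Moves the arm, as the interface text tells. Its arguments: {"type":"object","properties":{"targets":{"type":"array","items":{"type":"number"}},"squeeze":{"type":"number"}},"required":["targets"]}

```bash
mkdir -p pics; ls; python3 - <<'E'
from rig import r
import cv2
print(r.sense(), r.grip_point_offset)
for n in ("top","side"):
    f=r.grab_frame(n); cv2.imwrite(f"pics/{n}0.png",f["img"]); print(n,f["K"].tolist(),f["world_to_cam"].tolist())
    for t in ["jig","jig_heel","jig_dowel_left","jig_dowel_right","jig_nest","latch_pivot","latch_handle","template_middle","template_handle","template_hole_left","template_hole_right","chisel_middle","tray","file","oiler"]:
        print(t,[(round(d["conf"],2),[round(float(v)) for v in d["position"]]) for d in r.mark_of(f,t)][:3])
E
```

```text
pics
{'clock': 0.0, 'qpos': array([-1.33538877e+00,  3.53654379e-01,  1.63417884e+00, -8.45266973e-06,
        1.15519807e+00, -2.38144058e-03]), 'qvel': array([ 0.00075487,  0.00070365, -0.0006802 , -0.00166046,  0.00170777,
       -0.00162107]), 'joint_efforts': array([-2.24891766e-03, -6.05249977e+01, -3.42072880e+01, -5.19710261e-05,
        9.44990607e-03, -2.45873764e-05]), 'eef_pos': array([ 147.11298261, -606.9223851 ,  230.53866406]), 'tcp_rot': array([-3.14015400e+00,  4.30216877e-06,  2.37792416e-01]), 'contact_force': array([0.20017059, 0.2631566 , 0.22063824]), 'wrist_torque': array([ 0.02953781,  0.0014203 , -0.00822   ]), 'opening': 0.9983348171342926} 18.700000000000003
top [[412.130877338216, 0.0, 313.0704487780811], [0.0, 412.130877338216, 196.94082016292663], [0.0, 0.0, 1.0]] [[-0.025014580115248968, -0.9996528682805952, -0.008271258673097305, 93.97458950484017], [-0.9845296230789843, 0.02606978893387095, -0.1732679641044372, 517.8906784517181], [0.17342344726596493, 0.003809073814316779, -0.9848399864419937, 1272.1163395329047], [0.0, 0.0, 0.0, 1.0]]
jig [(0.58, [
[... 1225 characters left out ...]
6, -172, -3]), (0.22, [504, -156, 21])]
jig_heel [(0.6, [652, -162, 38])]
jig_dowel_left [(0.94, [506, -157, 24]), (0.7, [509, 129, 35])]
jig_dowel_right [(0.96, [522, -231, 24])]
jig_nest [(0.57, [610, -165, 18])]
latch_pivot [(0.57, [527, -110, 40])]
latch_handle [(0.64, [552, -138, 65])]
template_middle [(0.64, [567, 164, 2]), (0.57, [442, 449, 5]), (0.5, [580, -173, -2])]
template_handle [(0.9, [509, 131, 31])]
template_hole_left [(0.87, [496, 161, 3])]
template_hole_right [(0.77, [537, 97, 1]), (0.66, [765, -12, 0])]
chisel_middle [(0.77, [234, 257, 10]), (0.58, [574, 158, 11]), (0.52, [479, 575, 2])]
tray [(0.64, [441, 414, 6])]
file [(0.6, [442, 449, 5])]
oiler [(0.8, [763, -11, -1])]
```

View pics/top0.png

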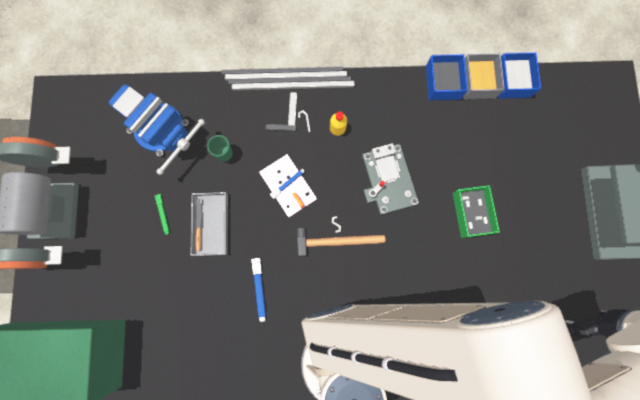

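View pics/side0.png

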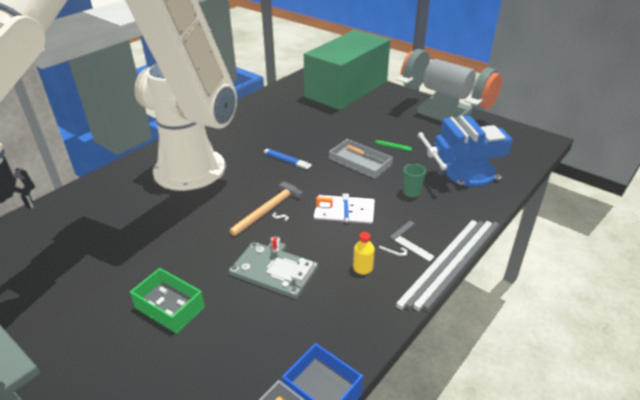

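The top view shows the jig at about (390,180) with its red latch handle at (382,184). The template is at (288,187) with the small blue chisel across it, and the tray at (209,224) with the file on its left. The larger blue bar at (258,290) is a look-alike. Next I fit poses from several marks.

```bash
cat > h.py <<'E'
from rig import r
import numpy as np, cv2
from scipy.optimize import least_squares
JIG={"jig_heel":(78,0,37),"jig_dowel_left":(-60,38,26),"jig_dowel_right":(-60,-38,26),"jig_nest":(38,0,18),"latch_pivot":(-30,75,44),"jig":(0,0,0)}
TPL={"template_middle":(0,0,4),"template_handle":(-63,0,34),"template_hole_left":(-60,38,0),"template_hole_right":(-60,-38,0)}
def marks(frames,names,near,rad=40):
    out=[]
    for f in frames:
        for t in names:
            for d in r.mark_of(f,t):
                p=np.array(d["position"],float)
                if d["conf"]>.4: out.append((t,p))
    return out
def fit(obs,M,x0,gate=30):
    O=[]
    for t,p in obs:
        c,s=np.cos(x0[2]),np.sin(x0[2]); m=M[t]
        e=np.array([x0[0]+c*m[0]-s*m[1],x0[1]+s*m[0]+c*m[1]])
        if np.hypot(*(p[:2]-e))<gate: O.append((t,p))
    def res(x):
        c,s=np.cos(x[2]),np.sin(x[2]); o=[]
        for t,p in O:
            m=M[t]; o+=[x[0]+c*m[0]-s*m[1]-p[0],x[1]+s*m[0]+c*m[1]-p[1]]
        return o
    a=least_squares(res,x0,x_scale=[10,10,.1],loss="soft_l1",f_scale=3)
    return a.x,len(O),O
E
python3 - <<'E'
from h import *
F=[r.grab_frame(n) for n in ("top","side","top","side")]
for M,x0 in((JIG,(574,-179,.223)),(TPL,(569,164,.57))):
    o=marks(F,M,0); x,n,O=fit(o,M,x0); print(x.round(3),n)
    for t,p in O: print(t,p.round(0))
o=marks(F,["latch_handle","chisel_middle","tray","file"],0)
for t,p in o: print(t,p.round(0))
for i,n in ((0,"top"),(1,"side")):
    im=F[i]["img"]
    if i==0: a=im[130:270,180:430]
    else: a=im[130:310,210:430]
    cv2.imwrite(f"pics/z{n}1.png",cv2.resize(a,None,fx=3.1,fy=3.1,interpolation=cv2.INTER_CUBIC))
E
```

```text
[ 5.74864e+02 -1.76535e+02  2.59000e-01] 24
jig_heel [ 650. -158.   36.]
jig_dowel_left [ 508. -156.   29.]
jig_dowel_right [ 529. -230.   28.]
jig_nest [ 611. -165.   18.]
latch_pivot [ 528. -111.   45.]
jig [ 572. -179.   -0.]
jig_heel [ 649. -159.   37.]
jig_dowel_left [ 505. -157.   20.]
jig_dowel_right [ 525. -230.   21.]
jig_nest [ 615. -165.   16.]
latch_pivot [ 527. -108.   40.]
jig [ 577. -174.   -2.]
jig_heel [ 649. -159.   37.]
jig_dowel_left [ 506. -154.   26.]
jig_dowel_right [ 525. -230.   25.]
jig_nest [ 612. -164.   21.]
latch_pivot [ 531. -113.   45.]
jig [ 576. -177.   -2.]
jig_heel [ 653. -156.   38.]
jig_dowel_left [ 504. -157.   24.]
jig_dowel_right [ 526. -229.   25.]
jig_nest [ 612. -165.   19.]
latch_pivot [ 526. -110.   45.]
jig [ 578. -173.    0.]
[5.67515e+02 1.62731e+02 5.36000e-01] 17
template_middle [569. 162.   1.]
template_middle [575. 162.  15.]
template_handle [514. 133.  33.]
template_hole_left [492. 168.  -2.]
template_hole_right [538.  99.  -0.]
template_middle [567. 163.   1.]
template_handle [512. 131.  36.]
template_hole_left [495. 166.   2.]
t
[... 373 characters left out ...]
11.]
chisel_middle [536.  95.   1.]
chisel_middle [477. 574.   5.]
tray [445. 419.  -2.]
file [436. 454.   1.]
latch_handle [ 549. -140.   69.]
latch_handle [ 611. -169.   22.]
chisel_middle [235. 255.  13.]
chisel_middle [572. 162.  14.]
chisel_middle [475. 573.   4.]
tray [441. 416.   6.]
file [ 504. -156.   20.]
file [440. 414.   1.]
file [440. 450.   4.]
latch_handle [ 546. -141.   64.]
chisel_middle [233. 261.  11.]
chisel_middle [479. 578.   6.]
chisel_middle [573. 163.  14.]
tray [441. 416.  -2.]
file [438. 452.   2.]
latch_handle [ 553. -138.   68.]
chisel_middle [475. 572.   5.]
chisel_middle [237. 258.  12.]
chisel_middle [574. 162.  14.]
tray [439. 412.   5.]
file [440. 450.   1.]
```

```bash
echo
```

```text
(no output)
```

View pics/ztop1.png

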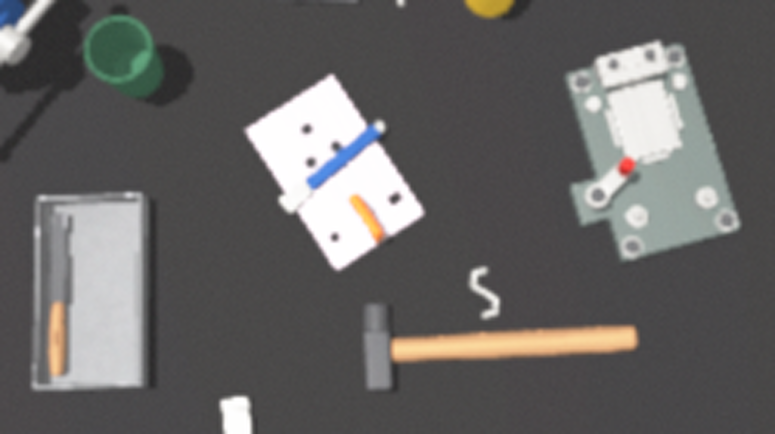

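View pics/zside1.png

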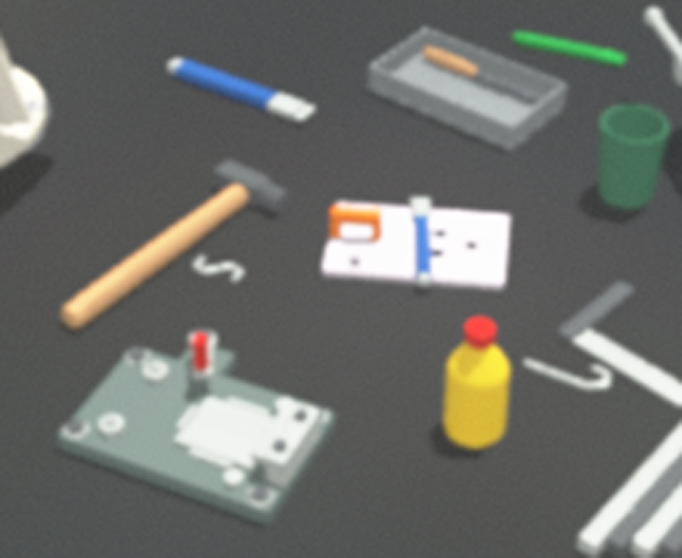

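```bash
cat >> h.py <<'E'
def back(f,uv,z):
    K=f["K"];T=f["world_to_cam"];R=T[:3,:3];t=T[:3,3]
    uv=np.atleast_2d(uv).astype(float); d=np.c_[uv,np.ones(len(uv))]@np.linalg.inv(K).T@R
    c=-R.T@t; k=(z-c[2])/d[:,2]; return c+d*k[:,None]
def proj(f,P):
    T=f["world_to_cam"]; q=np.atleast_2d(P)@T[:3,:3].T+T[:3,3]; q=q@f["K"].T; return q[:,:2]/q[:,2:]
E
python3 - <<'E'
from h import *
for n in("top","side"):
    f=r.grab_frame(n)
    for t,z in(("chisel_middle",15),("template_middle",8),("tray",32),("file",8)):
        for d in r.outline_of(f,t):
            if d["conf"]<.3: continue
            m=d["region"]; v,u=np.nonzero(m)
            P=back(f,np.c_[u,v],z)[:,:2]
            rc=cv2.minAreaRect(P.astype(np.float32))
            print(n,t,round(d["conf"],2),m.sum(),P.mean(0).round(0),[np.round(q,1) for q in rc])
    # blue body by colour near template
    hsv=cv2.cvtColor(f["img"],cv2.COLOR_BGR2HSV)
    m=cv2.inRange(hsv,(100,120,60),(125,255,255))>0
    uvt=proj(f,[[570,164,14]])[0]; v,u=np.nonzero(m); k=np.hypot(u-uvt[0],v-uvt[1])<35
    P=back(f,np.c_[u,v][k],17.)[:,:2]; rc=cv2.minAreaRect(P.astype(np.float32)); print(n,"blue",k.sum(),P.mean(0).round(1),[np.round(q,1) for q in rc])
E
```

```text
top chisel_middle 0.74 510 [238. 258.] [array([237. , 258.2]), array([193.7,  28.7]), np.float64(7.0)]
top chisel_middle 0.67 210 [575. 165.] [array([576., 163.]), array([ 18.8, 136.2]), np.float64(38.4)]
top template_middle 0.8 1540 [570. 163.] [array([570.1, 162.3]), array([180.7, 110.8]), np.float64(31.4)]
top tray 0.63 2007 [445. 410.] [array([446.8, 415.6]), array([200.9, 114.7]), np.float64(0.6)]
top file 0.84 247 [449. 455.] [array([448. , 456.4]), array([164. ,  16.4]), np.float64(1.3)]
top blue 93 [583.8 152.9] [array([581.3, 153. ]), array([16.8, 89.2]), np.float64(41.0)]
side chisel_middle 0.62 54 [475. 557.] [array([476.4, 556.6]), array([69.2, 23.8]), np.float64(22.9)]
side chisel_middle 0.54 145 [575. 159.] [array([575.5, 158. ]), array([ 16.9, 135.8]), np.float64(39.5)]
side chisel_middle 0.5 266 [245. 249.] [array([240.5, 248.3]), array([196.4,  33.6]), np.float64(6.0)]
side template_middle 0.77 1236 [570. 156.] [array([567.7, 156.3]), array([185.6, 119.6]), np.float64(31.8)]
side tray 0.76 1328 [464. 392.] [array([457. , 398.5]), array([157.9, 225.2]), np.float64(89.7)]
side file 0.72 171 [440. 457.] [array([437.3, 456. ]), array([ 28.1, 165.9]), np.float64(89.1)]
side file 0.67 1408 [436. 424.] [array([432.4, 428.6]), array([234. , 161.2]), np.float64(1.5)]
side file 0.61 2639 [ 575. -174.] [array([ 571.7, -151.2]), array([217.9, 192.3]), np.float64(14.0)]
side blue 41 [585.2 148.7] [array([583. , 152.4]), array([ 6.3, 75. ]), np.float64(37.2)]
```

```bash
cat >> h.py <<'E'
def go(x,y,z,yawdeg,cur=None):
    s=r.sense(); p=np.array(s["eef_pos"]) if cur is None else np.array(cur[:3]); yw=s["tcp_rot"][2] if cur is None else cur[3]
    d=np.array([x,y,z])-p; c,sn=np.cos(yw),np.sin(yw)
    turn=-((yawdeg-np.degrees(yw)+180)%360-180)
    print("clock",s["clock"],"pos",p.round(1),"yaw",round(np.degrees(yw),2),"-> tx,ty,tz cm, turn:",np.round([(d[0]*c+d[1]*sn)/10,(d[0]*sn-d[1]*c)/10,-d[2]/10,turn],2))
E
python3 -c "
from h import *
go(576,160,110,128.4,(147.2,-607.4,231.3,.238))"
```

```text
clock 5.1 pos [ 147.2 -607.4  231.3] yaw 13.64 -> tx,ty,tz cm, turn: [  59.76  -64.47   12.13 -114.76]
```

move_arm(targets=[-0.3, 59.8, -64.5, 12.1, -114.8, -0.3, 59.8, -64.5, 12.1, -114.8, -0.3, 59.8, -64.5, 12.1, -114.8, -0.3, 59.8, -64.5, 12.1, -114.8, -0.3, 59.8, -64.5, 12.1, -114.8, -0.3, 59.8, -64.5, 12.1, -114.8, -0.3, 59.8, -64.5, 12.1, -114.8, -0.3, 59.8, -64.5, 12.1, -114.8, -0.3, 59.8, -64.5, 12.1, -114.8, -0.3, 59.8, -64.5, 12.1, -114.8])

```text
clock: 6.1
eef_pos: [389.8, -173.3, 163.3]
tcp_rot: [3.141, 0.001, 1.744]
contact_force: [0.4, -0.7, -0.5]
opening: 0.349
```

```bash
python3 -c "
from h import *
go(576,160,110,128.4)"
```

```text
clock 6.1 pos [ 389.8 -173.3  163.3] yaw 99.91 -> tx,ty,tz cm, turn: [ 29.63  24.08   5.33 -28.49]
```

move_arm(targets=[-0.3, 29.6, 24.1, 5.3, -28.5, -0.3, 29.6, 24.1, 5.3, -28.5, -0.3, 29.6, 24.1, 5.3, -28.5, -0.3, 29.6, 24.1, 5.3, -28.5, -0.3, 29.6, 24.1, 5.3, -28.5, -0.3, 29.6, 24.1, 5.3, -28.5, -0.3, 29.6, 24.1, 5.3, -28.5, -0.3, 29.6, 24.1, 5.3, -28.5, -0.3, 29.6, 24.1, 5.3, -28.5, -0.3, 29.6, 24.1, 5.3, -28.5])

```text
clock: 7.1
eef_pos: [577.0, 157.3, 109.7]
tcp_rot: [-3.141, -0.0, 2.237]
contact_force: [0.1, -0.1, 0.1]
opening: 0.349
```

```bash
python3 -c "
from h import *
f=r.grab_frame('side'); cv2.imwrite('pics/s2.png',cv2.resize(f['img'][60:320,230:500],None,fx=2.2,fy=2.2))
f=r.grab_frame('top'); cv2.imwrite('pics/t2.png',cv2.resize(f['img'][100:270,180:430],None,fx=3,fy=3))
go(576,160,60,128.4)"
```

```text
clock 7.2 pos [576.7 156.  110.1] yaw 128.05 -> tx,ty,tz cm, turn: [ 0.36  0.2   5.01 -0.35]
```

View pics/s2.png

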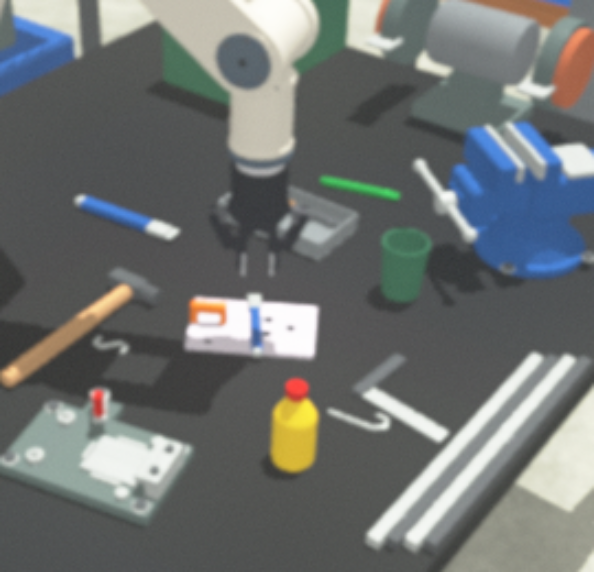

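View pics/t2.png

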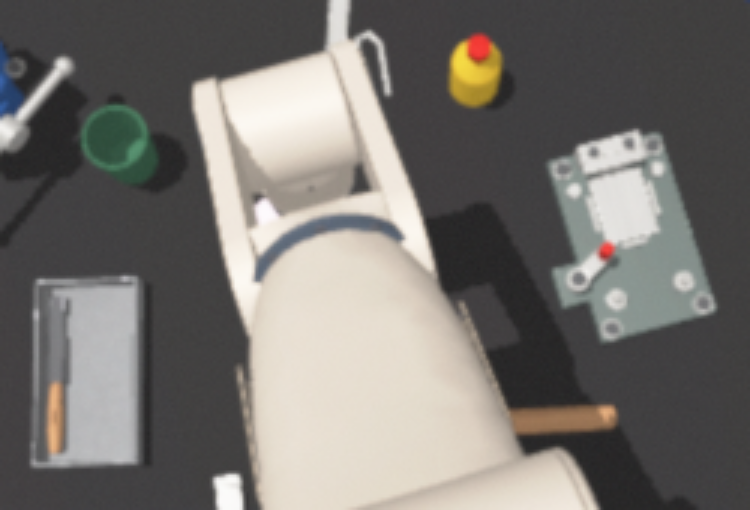

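The side view shows the open fingers straddling the chisel line from above. I'm going down now.

move_arm(targets=[-0.3, 0.4, 0.2, 5.0, -0.3, -0.3, 0.4, 0.2, 8.0, -0.3, -0.3, 0.4, 0.2, 10.0, -0.3, -0.3, 0.4, 0.2, 10.0, -0.3, -0.3, 0.4, 0.2, 10.0, -0.3], squeeze=40)

```text
clock: 7.7
eef_pos: [576.2, 160.0, 10.3]
tcp_rot: [-3.141, -0.0, 2.239]
contact_force: [0.1, -0.0, -0.0]
opening: 0.348
```

move_arm(targets=[-1, 0, 0, 0, 0, -1, 0, 0, 0, 0, -1, 0, 0, 0, 0, -1, 0, 0, 0, 0])

```text
clock: 8.1
eef_pos: [576.7, 160.8, 10.8]
tcp_rot: [3.141, 0.001, 2.24]
contact_force: [-1.3, -3.8, 6.4]
opening: 0.172
```

move_arm(targets=[-1, 0, 0, -3, 0, -1, 0, 0, -8, 0, -1, 0, 0, -12, 0, -1, 0, 0, -12, 0])

```text
clock: 8.5
eef_pos: [580.0, 162.3, 135.9]
tcp_rot: [3.133, 0.004, 2.24]
contact_force: [0.6, 0.1, -1.2]
opening: 0.168
```

```bash
python3 -c "
from h import *
f=r.grab_frame('side'); cv2.imwrite('pics/s3.png',cv2.resize(f['img'][60:320,230:500],None,fx=2.2,fy=2.2))
go(445,397,130,180)
go(445,397,20,180)"
```

```text
clock 8.55 pos [578.3 161.9 133.1] yaw 128.37 -> tx,ty,tz cm, turn: [ 26.71   4.14   0.31 -51.63]
clock 8.55 pos [578.3 161.9 133.1] yaw 128.37 -> tx,ty,tz cm, turn: [ 26.71   4.14  11.31 -51.63]
```

View pics/s3.png

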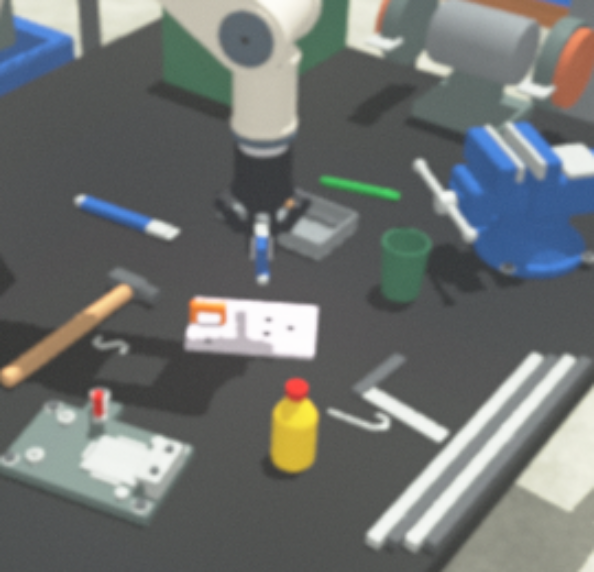

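move_arm(targets=[-1, 26.7, 4.1, 0.3, -51.6, -1, 26.7, 4.1, 0.3, -51.6, -1, 26.7, 4.1, 0.3, -51.6, -1, 26.7, 4.1, 0.3, -51.6, -1, 26.7, 4.1, 0.3, -51.6, -1, 26.7, 4.1, 0.3, -51.6, -1, 26.7, 4.1, 0.3, -51.6, -1, 26.7, 4.1, 0.3, -51.6, -1, 26.7, 4.1, 0.3, -51.6])

```text
clock: 9.45
eef_pos: [442.9, 394.8, 126.2]
tcp_rot: [-3.14, -0.001, 3.138]
contact_force: [-1.5, 0.5, -1.2]
opening: 0.173
```

```bash
python3 -c "
from h import *
go(445,397,10,180)"
```

```text
clock 9.45 pos [442.9 394.8 126.2] yaw 179.81 -> tx,ty,tz cm, turn: [-0.21  0.22 11.62 -0.19]
```

move_arm(targets=[-1, -0.2, 0.2, 4, 0, -1, -0.2, 0.2, 8, 0, -1, -0.2, 0.2, 10, 0, -1, -0.2, 0.2, 11, 0, -1, -0.2, 0.2, 11.4, 0, -1, -0.2, 0.2, 11.6, 0, -1, -0.2, 0.2, 11.6, 0])

```text
clock: 10.15
eef_pos: [445.7, 398.3, 12.1]
tcp_rot: [3.141, 0.001, 3.14]
contact_force: [0.5, -0.3, -1.5]
opening: 0.172
```

move_arm(targets=[-0.4, 0, 0, 0, 0, -0.4, 0, 0, 0, 0, -0.4, 0, 0, 0, 0])

```text
clock: 10.45
eef_pos: [445.3, 398.4, 11.9]
tcp_rot: [3.141, 0.001, 3.141]
contact_force: [0.1, 0.4, -0.3]
opening: 0.3
```

move_arm(targets=[-0.4, 0, 0, -2, 0, -0.4, 0, 0, -6, 0, -0.4, 0, 0, -10, 0, -0.4, 0, 0, -12, 0])

```text
clock: 10.85
eef_pos: [446.0, 399.2, 134.9]
tcp_rot: [3.139, 0.003, 3.141]
contact_force: [0.3, 0.3, -0.7]
opening: 0.297
```

```bash
python3 -c "
from h import *
f=r.grab_frame('side'); cv2.imwrite('pics/s4.png',cv2.resize(f['img'][60:320,230:500],None,fx=2.2,fy=2.2))
F=[f,r.grab_frame('top')]
cv2.imwrite('pics/t4.png',cv2.resize(F[1]['img'][120:270,180:430],None,fx=3,fy=3))
for t,p in marks(F,['chisel_middle','latch_handle'],0): print(t,p.round())
for M,x0 in((TPL,(569,163,.545)),(JIG,(575,-177,.25))):
    o=marks(F,M,0); x,n,O=fit(o,M,x0,15); print(x.round(3),n)
go(0,0,0,0)"
```

```text
chisel_middle [235. 255.  12.]
chisel_middle [476. 574.   6.]
chisel_middle [443. 399.   8.]
latch_handle [ 548. -137.   68.]
chisel_middle [479. 575.   8.]
latch_handle [515. 130.  36.]
latch_handle [ 546. -137.   63.]
[5.66157e+02 1.64094e+02 5.60000e-01] 8
[ 5.75309e+02 -1.77041e+02  2.43000e-01] 12
clock 12.15 pos [444.9 398.  131.2] yaw 179.97 -> tx,ty,tz cm, turn: [ 44.47 -39.83  13.12 179.97]
```

View pics/s4.png

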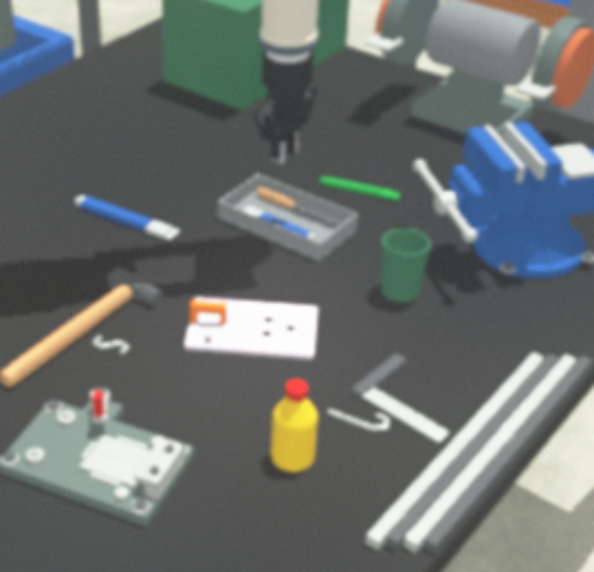

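View pics/t4.png

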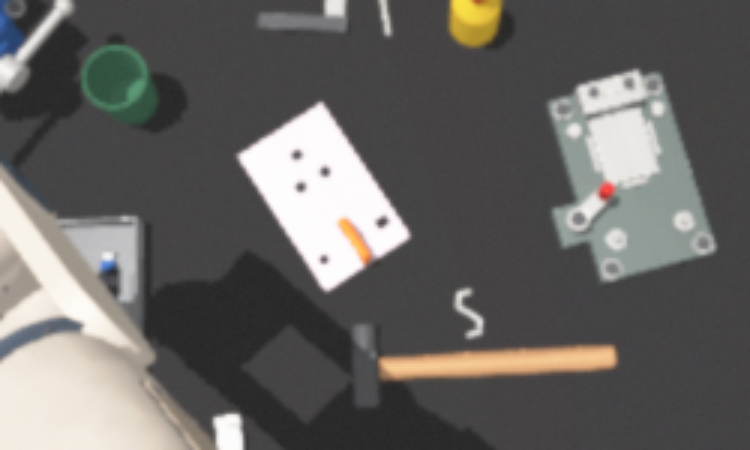

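Top view: the chisel's blue body is inside the tray at zoom (108,275). The template is clear, with its handle at (355,240). The jig's white shoulders are at (617,238) and (683,220), and its pads at (575,130) and (658,108). I'll refine both poses by colour blobs.

```bash
python3 - <<'E'
from h import *
import pickle
f=r.grab_frame("top"); pickle.dump(f,open("top5.pkl","wb"))
g=f["img"].astype(float); gray=g.min(2)
# template
m=(gray>150).astype(np.uint8); n,l,st,c=cv2.connectedComponentsWithStats(m)
uv=proj(f,[[570,163,8]])[0].astype(int); k=l[uv[1],uv[0]]
v,u=np.nonzero(l==k); P=back(f,np.c_[u,v],8.)[:,:2]; print("tpl",len(P),P.mean(0),[np.round(q,2) for q in cv2.minAreaRect(P.astype(np.float32))])
# jig blobs
x0=(575.3,-177,.25);cc,s=np.cos(x0[2]),np.sin(x0[2])
pts={}
for nm,m3 in {"dl":(-60,38,28),"dr":(-60,-38,28),"pl":(68,47.5,26),"pr":(68,-47.5,26),"nut":(-30,75,47)}.items():
    w=np.array([x0[0]+cc*m3[0]-s*m3[1],x0[1]+s*m3[0]+cc*m3[1],m3[2]]); p=proj(f,w)[0]
    U,V=np.meshgrid(range(640),range(400)); k=np.hypot(U-p[0],V-p[1])<6.5
    wt=np.clip(gray-np.percentile(gray[k],55),0,None)*k
    q=np.array([(U*wt).sum(),(V*wt).sum()])/wt.sum(); print(nm,p.round(1),q.round(1),back(f,q,m3[2])[0].round(1),w.round(1))
a=g[125:220,355:430].astype(np.uint8); cv2.imwrite("pics/jig5.png",cv2.resize(a,None,fx=6,fy=6,interpolation=cv2.INTER_CUBIC))
E
```

```text
tpl 1752 [570.76385215 166.06189571] [array([569.21, 164.88]), array([183.79, 112.35]), np.float64(31.79)]
dl [386.1 199.8] [384.8 199.4] [ 508.9 -150.9   28. ] [ 507.8 -155.    28. ]
dr [408.5 193.4] [407.6 193.4] [ 526.9 -225.8   28. ] [ 526.6 -228.7   28. ]
pl [371.5 163.7] [373.  163.4] [ 630.3 -119.1   26. ] [ 629.4 -114.2   26. ]
pr [399.1 156.1] [397.5 156. ] [ 653.3 -201.    26. ] [ 652.9 -206.2   26. ]
nut [373.2 193. ] [374.  190.6] [ 535.2 -114.7   47. ] [ 527.7 -111.8   47. ]
```

View pics/jig5.png

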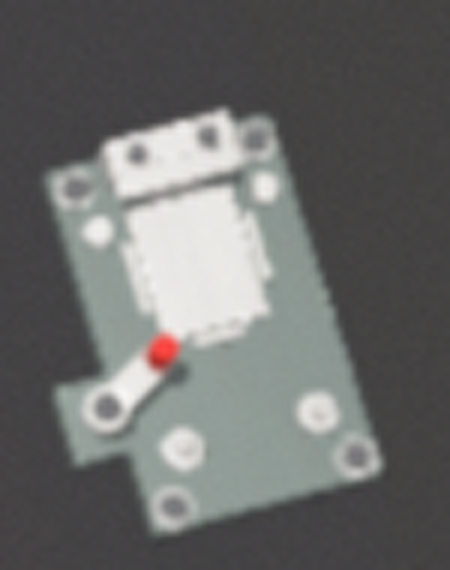

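```bash
python3 - <<'E'
from h import *
import pickle
f=pickle.load(open("top5.pkl","rb"))
Z=lambda x,y:((x+.5)/6-.5+355,(y+.5)/6-.5+125)
o=[(Z(182,449),(-60,38,27)),(Z(318,412),(-60,-38,27)),(Z(98,231),(68,47.5,26)),(Z(265,188),(68,-47.5,26))]
M={str(i):m for i,(z,m) in enumerate(o)}
obs=[(str(i),back(f,z,m[2])[0]) for i,(z,m) in enumerate(o)]
x,n,O=fit(obs,M,(575,-177,.25)); print(x.round(3),n,np.degrees(x[2]))
for t,p in O: print(p.round(1), proj(f,[x[0]+np.cos(x[2])*M[t][0]-np.sin(x[2])*M[t][1],x[1]+np.sin(x[2])*M[t][0]+np.cos(x[2])*M[t][1],M[t][2]]).round(2),np.round(o[int(t)][0],2))
hp=back(f,Z(163,348),80)[0]; print("handle top",hp)
def hnd(th): 
    a=x[2]-np.pi/2+th; c,s=np.cos(x[2]),np.sin(x[2]); return np.array([x[0]-30*c-75*s,x[1]-30*s+75*c])+38*np.array([np.cos(a),np.sin(a)])
c,s=np.cos(x[2]),np.sin(x[2]); pv=np.array([x[0]-30*c-75*s,x[1]-30*s+75*c]); print("pivot",pv, "angle",np.arctan2(*(hp[:2]-pv)[::-1])-x[2]+np.pi/2)
for th in(0,.3,.5,1.0,1.6): print(th,hnd(th).round(1))
E
```

```text
[ 5.76511e+02 -1.74670e+02  2.36000e-01] 4 13.517972124345501
[ 509.1 -151.5   27. ] [[385.   199.37]] [384.92 199.42]
[ 527.4 -225.9   27. ] [[407.5  193.37]] [407.58 193.25]
[ 631.6 -112.4   26. ] [[370.99 163.1 ]] [370.92 163.08]
[ 653.4 -205.2   26. ] [[398.67 155.83]] [398.75 155.92]
handle top [ 553.97126765 -135.37772219   80.        ]
pivot [ 529.81036516 -108.76016247] angle 0.501122829202107
0 [ 538.7 -145.7]
0.3 [ 549.2 -141.4]
0.5 [ 555.3 -136.9]
1.0 [ 565.7 -121.2]
1.6 [566.5 -98.8]
```

```bash
python3 -c "
from h import *
go(555,-137,115,163)"
```

```text
clock 12.2 pos [444.9 398.  131.2] yaw 179.97 -> tx,ty,tz cm, turn: [-11.04 -53.5    1.62  16.97]
```

move_arm(targets=[-0.3, -11, -53.5, 1.6, 17, -0.3, -11, -53.5, 1.6, 17, -0.3, -11, -53.5, 1.6, 17, -0.3, -11, -53.5, 1.6, 17, -0.3, -11, -53.5, 1.6, 17, -0.3, -11, -53.5, 1.6, 17, -0.3, -11, -53.5, 1.6, 17, -0.3, -11, -53.5, 1.6, 17, -0.3, -11, -53.5, 1.6, 17, -0.3, -11, -53.5, 1.6, 17])

```text
clock: 13.2
eef_pos: [545.5, -93.7, 116.7]
tcp_rot: [3.141, 0.001, 2.844]
contact_force: [0.6, 0.4, -0.4]
opening: 0.351
```

move_arm(targets=[-0.3, 0, 0, 0, 0, -0.3, 0, 0, 0, 0])

```text
clock: 13.4
eef_pos: [545.2, -92.8, 116.4]
tcp_rot: [3.141, -0.0, 2.841]
contact_force: [-0.3, 0.2, 0.6]
opening: 0.351
```

```bash
python3 -c "
from h import *
go(555,-137,52,163)"
```

```text
clock 13.4 pos [545.2 -92.8 116.4] yaw 162.81 -> tx,ty,tz cm, turn: [-2.24 -3.94  6.44 -0.19]
```

move_arm(targets=[-0.3, -2.2, -3.9, 0, 0, -0.3, -2.2, -3.9, 0, 0, -0.3, -2.2, -3.9, 2.5, 0, -0.3, -2.2, -3.9, 2.5, 0])

```text
clock: 13.8
eef_pos: [552.8, -133.5, 89.3]
tcp_rot: [3.142, -0.005, 2.845]
contact_force: [-1.0, -0.0, -0.7]
opening: 0.352
```

```bash
python3 -c "
from h import *
f=r.grab_frame('side'); cv2.imwrite('pics/s6.png',cv2.resize(f['img'][150:320,200:370],None,fx=3.5,fy=3.5,interpolation=cv2.INTER_CUBIC))
f=r.grab_frame('top'); cv2.imwrite('pics/t6.png',cv2.resize(f['img'][110:220,330:450],None,fx=5,fy=5))
go(555,-137,52,163)"
```

```text
clock 13.9 pos [ 554.3 -133.9   91.4] yaw 163.04 -> tx,ty,tz cm, turn: [-0.16 -0.28  3.94  0.04]
```

View pics/s6.png

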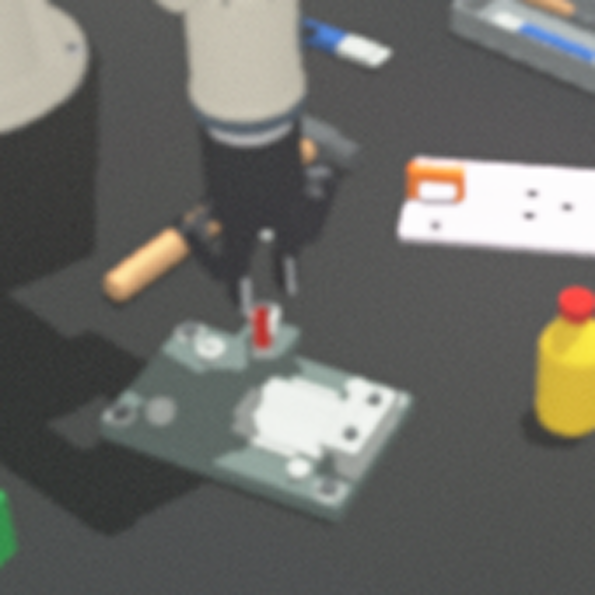

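View pics/t6.png

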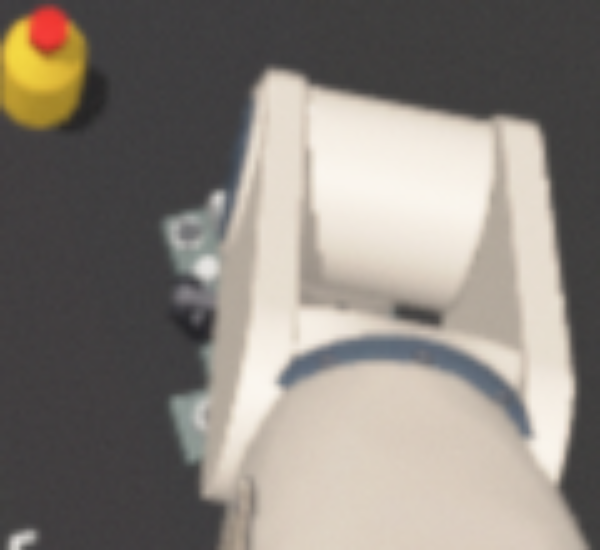

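move_arm(targets=[-0.3, -0.2, -0.3, 2, 0, -0.3, -0.2, -0.3, 3.9, 0, -0.3, -0.2, -0.3, 3.9, 0, -0.3, -0.2, -0.3, 3.9, 0])

```text
clock: 14.3
eef_pos: [556.2, -138.2, 53.3]
tcp_rot: [3.142, 0.0, 2.845]
contact_force: [0.4, -1.0, -0.0]
opening: 0.347
```

move_arm(targets=[-0.3, -0.3, 0.9, 0, 0, -0.3, -0.6, 1.8, 0, 0, -0.3, -0.5, 2.6, 0, 0, -0.3, -0.3, 3.3, 0, 0, -0.3, 0.0, 3.8, 0, 0, -0.3, 0.3, 4.3, 0, 0, -0.3, 0.6, 4.7, 0, 0, -0.3, 0.6, 4.7, 0, 0])

```text
clock: 15.1
eef_pos: [563.2, -91.2, 52.4]
tcp_rot: [3.141, -0.001, 2.844]
contact_force: [-0.3, 0.9, -0.8]
opening: 0.35
```

move_arm(targets=[-0.3, 0, 0, -3, 0, -0.3, 0, 0, -8, 0, -0.3, 0, 0, -8, 0])

```text
clock: 15.4
eef_pos: [567.3, -92.5, 138.0]
tcp_rot: [3.14, 0.008, 2.844]
contact_force: [1.3, 0.0, 0.4]
opening: 0.351
```

```bash
python3 -c "
from h import *
f=r.grab_frame('side'); cv2.imwrite('pics/s7.png',cv2.resize(f['img'][150:320,200:370],None,fx=3.5,fy=3.5,interpolation=cv2.INTER_CUBIC))
for d in r.mark_of(f,'latch_handle'): print(d['conf'],d['position'].round())
c,s=np.cos(.5515),np.sin(.5515)
go(568.5-63*c,164.5-63*s,130,211.6)
"
```

```text
Traceback (most recent call last):
AttributeError: 'list' object has no attribute 'round'. Did you mean: 'count'?
```

View pics/s7.png

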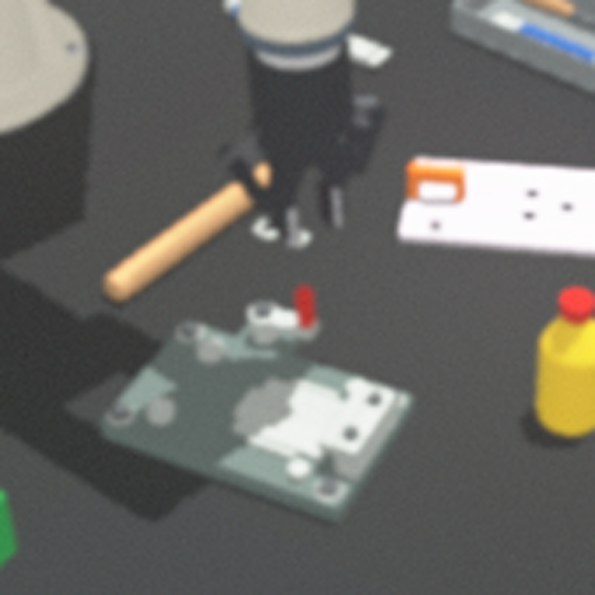

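Side view: the latch now points along the jig's +x, with its nut at (262,312) and handle at (305,305), and the template is unmoved. Going to the template handle.

```bash
python3 -c "
from h import *
f=r.grab_frame('side')
for d in r.mark_of(f,'latch_handle'): print(d['conf'],np.round(d['position']))
for d in r.mark_of(f,'template_handle'): print(d['conf'],np.round(d['position']))
c,s=np.cos(.5515),np.sin(.5515)
go(568.5-63*c,164-63*s,110,211.6)
"
```

```text
0.71 [ 562. -100.   68.]
0.98 [513. 130.  33.]
clock 15.65 pos [562.9 -91.8 131.3] yaw 162.96 -> tx,ty,tz cm, turn: [ 11.13  19.9    2.13 -48.64]
```

move_arm(targets=[-0.2, 11.1, 19.9, 2.1, -48.6, -0.2, 11.1, 19.9, 2.1, -48.6, -0.2, 11.1, 19.9, 2.1, -48.6, -0.2, 11.1, 19.9, 2.1, -48.6, -0.2, 11.1, 19.9, 2.1, -48.6, -0.2, 11.1, 19.9, 2.1, -48.6, -0.2, 11.1, 19.9, 2.1, -48.6, -0.2, 11.1, 19.9, 2.1, -48.6])

```text
clock: 16.45
eef_pos: [515.6, 130.4, 110.6]
tcp_rot: [3.141, -0.002, -2.594]
contact_force: [0.6, -0.3, -0.8]
opening: 0.399
```

```bash
python3 -c "
from h import *
f=r.grab_frame('side'); cv2.imwrite('pics/s8.png',cv2.resize(f['img'][150:320,250:420],None,fx=3.5,fy=3.5,interpolation=cv2.INTER_CUBIC))
c,s=np.cos(.5515),np.sin(.5515)
go(568.5-63*c,164-63*s,14,211.6)
"
```

```text
clock 16.5 pos [515.8 130.2 110.9] yaw -148.63 -> tx,ty,tz cm, turn: [ 0.04  0.12  9.69 -0.23]
```

View pics/s8.png

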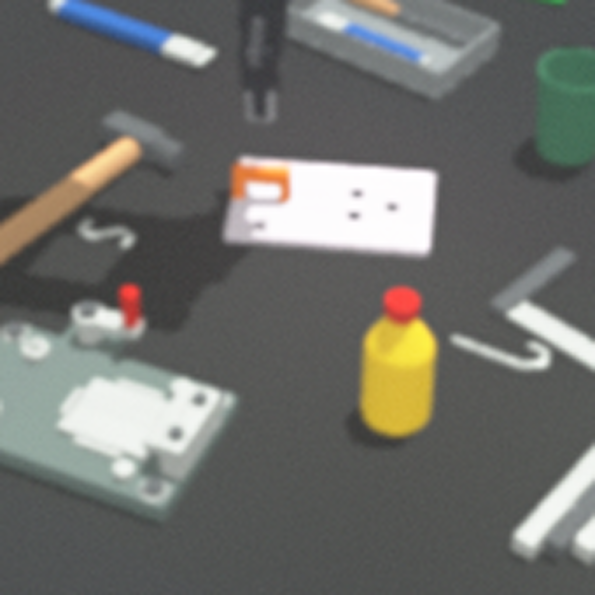

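Aligned above the bar at zoom (260,180). I'll descend and grip.

move_arm(targets=[-0.2, 0, 0.1, 4, 0, -0.2, 0, 0.1, 8, 0, -0.2, 0, 0.1, 9.6, 0, -0.2, 0, 0.1, 9.6, 0, -0.2, 0, 0.1, 9.6, 0], squeeze=110)

```text
clock: 17.0
eef_pos: [515.9, 131.0, 15.6]
tcp_rot: [3.141, -0.0, -2.593]
contact_force: [0.6, 0.1, -0.0]
opening: 0.402
```

move_arm(targets=[-1, 0, 0, 0, 0, -1, 0, 0, 0, 0, -1, 0, 0, 0, 0, -1, 0, 0, 0, 0, -1, 0, 0, 0, 0])

```text
clock: 17.5
eef_pos: [516.7, 131.7, 17.1]
tcp_rot: [-3.141, 0.002, -2.591]
contact_force: [-0.6, -1.4, 6.0]
opening: 0.122
```

```bash
python3 -c "
from h import *
s=r.sense();print(s['eef_pos'],s['tcp_rot'])
f=r.grab_frame('side')
o=marks([f],TPL,0); x,n,O=fit(o,TPL,(568,164,.5515),15); print(x.round(3),n)
"
```

```text
[516.73495069 131.65087727  17.09616086] [-3.14058950e+00  2.40244741e-03 -2.59075599e+00]
[5.65599e+02 1.62865e+02 5.51000e-01] 3
```

move_arm(targets=[-1, 0, 0, -1, 0, -1, 0, 0, -4, 0, -1, 0, 0, -8, 0, -1, 0, 0, -12, 0, -1, 0, 0, -12, 0, -1, 0, 0, -12, 0])

```text
clock: 18.35
eef_pos: [515.6, 131.6, 136.5]
tcp_rot: [-3.141, 0.002, -2.591]
contact_force: [-1.1, 0.1, -5.9]
opening: 0.117
```

```bash
python3 -c "
from h import *
s=r.sense();print(s['eef_pos'],s['tcp_rot'],s['opening'],s['contact_force'],s['wrist_torque'])
f=r.grab_frame('side'); cv2.imwrite('pics/s9.png',cv2.resize(f['img'][130:300,250:420],None,fx=3.5,fy=3.5,interpolation=cv2.INTER_CUBIC))
f=r.grab_frame('top'); cv2.imwrite('pics/t9.png',f['img'][90:270,180:430])
"
```

```text
[515.64793503 131.61227532 136.51325429] [-3.14108602e+00  1.69342277e-03 -2.59073599e+00] 0.11703061411125025 [-1.07454461  0.11835403 -5.8631433 ] [-0.21220438  0.28618907 -0.00744318]
```

View pics/s9.png

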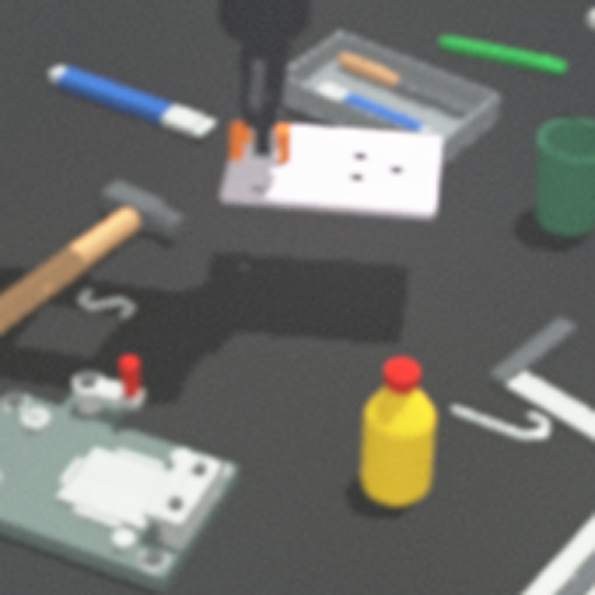

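View pics/t9.png

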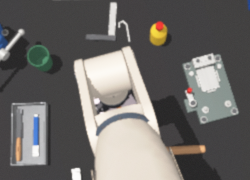

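The side view shows the plate lifted and held level by eye, with corners at zoom (222,200), (437,210) and (443,133). I'll check the pitch by overlaying the model.

```bash
cat >> h.py <<'E'
def plate(f,s,gx,pitch=0.,crop=(130,300,250,420),k=4,name=None,dz=9.1,gy=0.):
    # plate corners (top face) from tool pose; gx: template x of TCP (about -63), dz: TCP above plate bottom-8.. plate top = tcp-dz
    yaw=s["tcp_rot"][2]+np.pi; p=s["eef_pos"]; c,sn=np.cos(yaw),np.sin(yaw)
    out=[]
    for X,Y in((-90,55),(90,55),(90,-55),(-90,-55),(-60,38),(-60,-38)):
        X2,Y2=X-gx,Y-gy; out.append([p[0]+c*X2-sn*Y2,p[1]+sn*X2+c*Y2,p[2]-dz-np.tan(pitch)*X2])
    uv=proj(f,out)
    if name:
        a,b,l,rr=crop; im=cv2.resize(f["img"][a:b,l:rr],None,fx=k,fy=k,interpolation=cv2.INTER_CUBIC)
        q=((uv-[l,a]+.5)*k).astype(int); cv2.polylines(im,[q[:4].reshape(-1,1,2)],True,(0,0,255),1)
        for t in q[4:]: cv2.circle(im,tuple(int(v) for v in t),3,(0,200,0),1)
        cv2.imwrite(name,im)
    return np.array(out),uv
E
python3 -c "
from h import *
s=r.sense(); f=r.grab_frame('side')
import pickle; pickle.dump((f,s),open('s9.pkl','wb'))
plate(f,s,-63,0,name='pics/o9.png',crop=(140,230,290,400),k=6)
"
```

```text
(no output)
```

View pics/o9.png

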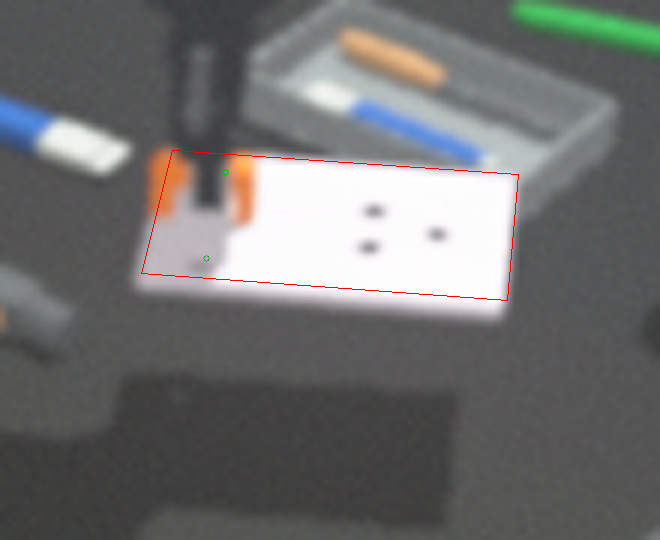

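```bash
python3 -c "
from h import *
go(498.8,-194.2,130,193.6)
"
```

```text
clock 18.5 pos [514.1 131.2 134. ] yaw -148.43 -> tx,ty,tz cm, turn: [ 18.34 -26.92   0.4   17.97]
```

move_arm(targets=[-1, 1.8, -2.7, 0, 2, -1, 5.5, -8, 0, 6, -1, 9.2, -13.5, 0, 10, -1, 13, -19, 0, 14, -1, 16, -23.5, 0.2, 16, -1, 17.6, -25.9, 0.4, 18, -1, 18.3, -26.9, 0.4, 18, -1, 18.3, -26.9, 0.4, 18, -1, 18.3, -26.9, 0.4, 18, -1, 18.3, -26.9, 0.4, 18])

```text
clock: 19.5
eef_pos: [499.7, -192.5, 130.3]
tcp_rot: [3.14, -0.002, -2.905]
contact_force: [0.1, 1.0, -5.0]
opening: 0.117
```

```bash
python3 -c "
from h import *
s=r.sense(); f=r.grab_frame('side')
import pickle; pickle.dump((f,s),open('s10.pkl','wb'))
plate(f,s,-60.5,0,name='pics/o10.png',crop=(150,310,210,350),k=4.2)
go(498.8,-194.2,60,193.6)
"
```

```text
clock 19.55 pos [ 499.9 -192.2  130.6] yaw -166.38 -> tx,ty,tz cm, turn: [ 0.16 -0.17  7.06  0.02]
```

View pics/o10.png

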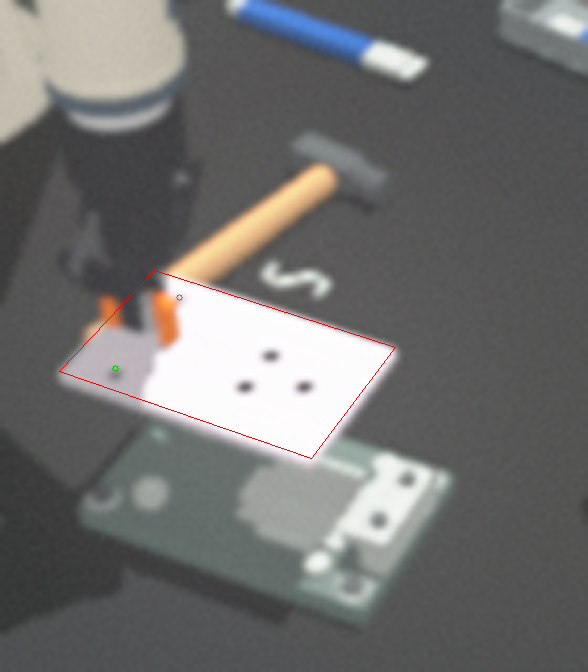

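The overlay with gx = -60.5 lines up with the plate edges and the right hole at (115,370). Lowering to just over the dowel tips.

move_arm(targets=[-1, 0.2, -0.2, 2, 0, -1, 0.2, -0.2, 5, 0, -1, 0.2, -0.2, 7, 0, -1, 0.2, -0.2, 7.4, 0, -1, 0.2, -0.2, 7.4, 0, -1, 0.2, -0.2, 7.4, 0])

```text
clock: 20.15
eef_pos: [499.9, -195.5, 58.4]
tcp_rot: [-3.141, 0.001, -2.904]
contact_force: [-0.5, 0.3, -4.9]
opening: 0.114
```

move_arm(targets=[-1, 0, 0, 0, 0, -1, 0, 0, 0, 0, -1, 0, 0, 0, 0], squeeze=20)

```text
clock: 20.45
eef_pos: [499.4, -196.0, 58.1]
tcp_rot: [-3.141, 0.001, -2.905]
contact_force: [-0.4, -0.7, -4.6]
opening: 0.116
```

```bash
python3 -c "
from h import *
s=r.sense(); f=r.grab_frame('side'); print(s['eef_pos'],s['contact_force'],s['wrist_torque'],s['opening'])
import pickle; pickle.dump((f,s),open('s11.pkl','wb'))
plate(f,s,-60.5,0,name='pics/o11.png',crop=(180,310,220,350),k=5)
go(498.8,-194.2,52,193.6)
"
```

```text
[ 499.40575215 -195.99686168   58.12714077] [-0.41543358 -0.66390754 -4.57072718] [-0.04355415  0.26297986  0.04251713] 0.11641543139638715
clock 20.5 pos [ 499.3 -196.    58. ] yaw -166.44 -> tx,ty,tz cm, turn: [ 0.01  0.18  0.6  -0.04]
```

View pics/o11.png

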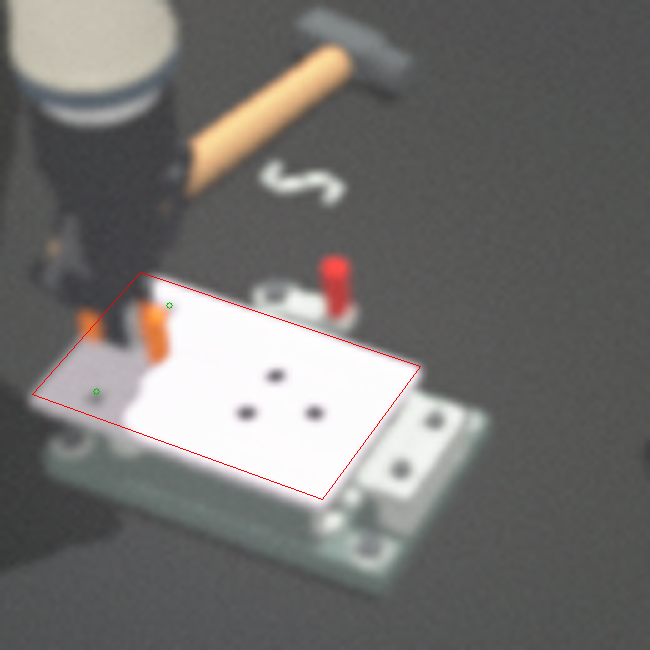

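No droop even at 20 N. I'll lower to about 1 mm over the tips and let go, so the heavy end settles onto the rear pads.

move_arm(targets=[-1, 0, 0.2, 0.3, 0, -1, 0, 0.2, 0.6, 0, -1, 0, 0.2, 0.6, 0, -1, 0, 0.2, 0.6, 0])

```text
clock: 20.9
eef_pos: [498.4, -193.8, 51.3]
tcp_rot: [3.141, -0.0, -2.905]
contact_force: [-0.0, -0.4, -5.0]
opening: 0.117
```

move_arm(targets=[-0.6, 0, 0, 0, 0, -0.6, 0, 0, 0, 0, -0.6, 0, 0, 0, 0])

```text
clock: 21.2
eef_pos: [499.2, -194.1, 51.9]
tcp_rot: [-3.141, 0.001, -2.905]
contact_force: [0.3, -0.4, -0.2]
opening: 0.201
```

```bash
python3 -c "
from h import *
s=r.sense(); f=r.grab_frame('side'); print(s['eef_pos'],s['contact_force'],s['wrist_torque'],s['opening'])
import pickle; pickle.dump((f,s),open('s12.pkl','wb'))
plate(f,s,-60.5,0.056,name='pics/o12.png',crop=(180,310,220,350),k=5)
"
```

```text
[ 499.15791787 -194.11158382   51.9421099 ] [ 0.32864005 -0.38760778 -0.20507091] [0.00514884 0.02357705 0.00354638] 0.20070366202017886
```

View pics/o12.png

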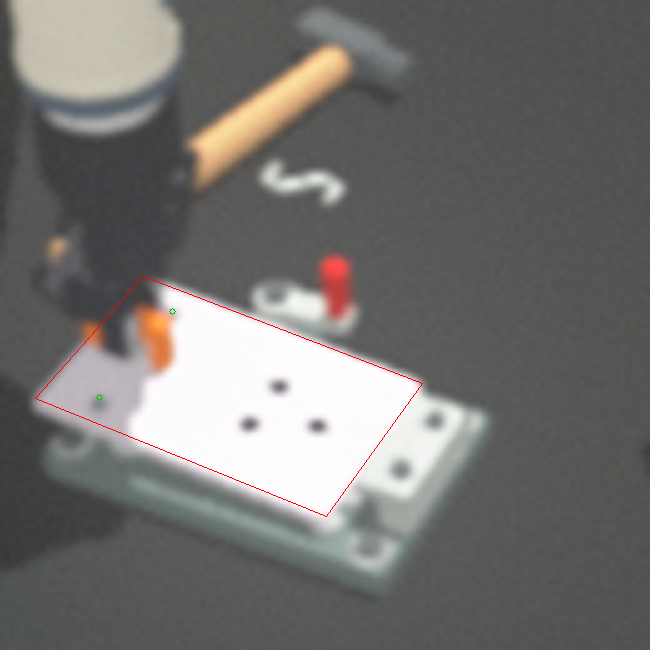

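The plate now lies nose-down, and the 0.056 rad overlay fits. I'll regrip lightly and slide toward +x under the lip.

move_arm(targets=[-1, 0, 0, 0, 0, -1, 0, 0, 0, 0, -1, 0, 0, 0, 0, -1, 0, 0, 0, 0], squeeze=25)

```text
clock: 21.65
eef_pos: [498.9, -194.0, 51.8]
tcp_rot: [-3.141, 0.001, -2.905]
contact_force: [0.1, 0.1, 4.5]
opening: 0.138
```

move_arm(targets=[-1, -0.3, 0, 0, 0, -1, -0.6, 0, 0, 0, -1, -0.9, 0, 0, 0, -1, -1.1, 0, 0, 0, -1, -1.3, 0, 0, 0, -1, -1.5, 0, 0, 0, -1, -1.5, 0, 0, 0])

```text
clock: 22.35
eef_pos: [513.4, -190.2, 51.2]
tcp_rot: [3.141, 0.0, -2.905]
contact_force: [0.5, 0.9, -2.6]
opening: 0.13
```

```bash
python3 -c "
from h import *
s=r.sense(); f=r.grab_frame('side'); print(s['eef_pos'],s['contact_force'],s['wrist_torque'],s['opening'])
plate(f,s,-60.5,0.056,name='pics/o13.png',crop=(180,310,220,350),k=5)
go(516.3,-190,50,193.6)
"
```

```text
[ 513.40800098 -190.17991631   51.19851903] [ 0.52642926  0.94155916 -2.63878771] [-0.02621789 -0.01651605  0.02190882] 0.1299123349393903
clock 22.4 pos [ 513.4 -190.2   51.2] yaw -166.43 -> tx,ty,tz cm, turn: [-0.29 -0.05  0.12 -0.03]
```

View pics/o13.png

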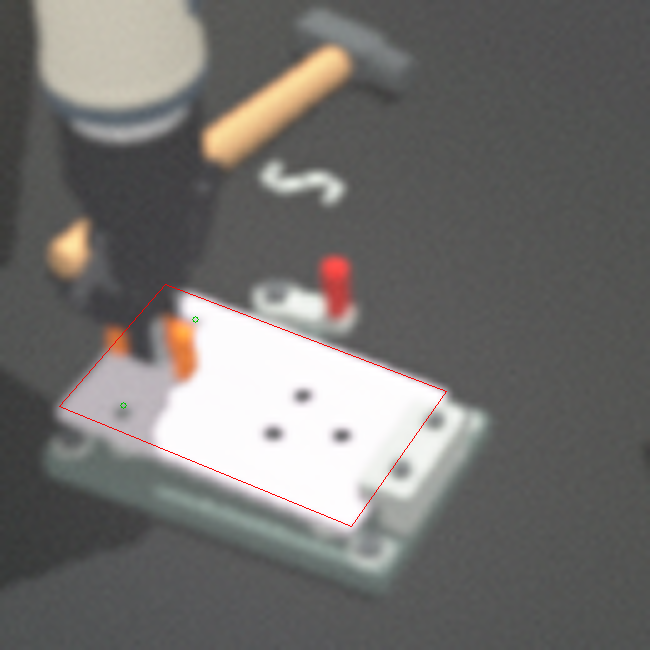

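The far end is now under the lip, around (385,470). Continue the last 3 mm with slight down pressure.

move_arm(targets=[-1, -0.1, 0, 0.1, 0, -1, -0.2, 0, 0.2, 0, -1, -0.3, 0, 0.3, 0, -1, -0.3, 0, 0.3, 0])

```text
clock: 22.8
eef_pos: [516.2, -189.6, 48.4]
tcp_rot: [-3.142, 0.0, -2.905]
contact_force: [-1.5, 0.2, -0.3]
opening: 0.133
```

move_arm(targets=[-1, 0, 0, 0.2, 0, -1, 0, 0, 0.4, 0, -1, 0, 0, 0.6, 0, -1, 0, 0, 0.6, 0])

```text
clock: 23.2
eef_pos: [516.0, -190.1, 43.3]
tcp_rot: [-3.141, -0.0, -2.904]
contact_force: [-7.2, -3.2, 11.9]
opening: 0.138
```

```bash
python3 -c "
from h import *
s=r.sense(); f=r.grab_frame('side'); print(s['eef_pos'],s['contact_force'],s['wrist_torque'],s['opening'])
plate(f,s,-60.5,0.0,name='pics/o14.png',crop=(180,310,220,350),k=5)
"
```

```text
[ 515.95015499 -190.10434315   43.26323176] [-7.23288995 -3.20770572 11.91326255] [-0.23993612  0.86920259  0.05466134] 0.13820236599305533
```

View pics/o14.png

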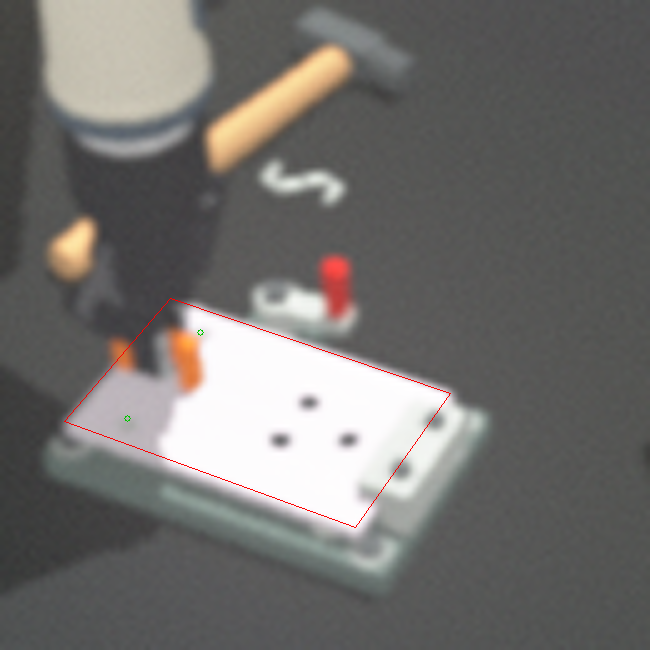

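Wrist force shows 12 N up at TCP z 43, which is about the seated height. I'll release, lift, close the fingers and press on the bar to make sure it is home.

move_arm(targets=[-0.4, 0, 0, -0.1, 0, -0.4, 0, 0, -0.1, 0, -0.4, 0, 0, -0.1, 0])

```text
clock: 23.55
eef_pos: [516.4, -189.6, 43.4]
tcp_rot: [-3.141, 0.001, -2.905]
contact_force: [-0.0, 0.1, -0.1]
opening: 0.3
```

move_arm(targets=[-0.4, 0, 0, -3, 0, -0.4, 0, 0, -4.5, 0, -1, 0, 0, -4.5, 0, -1, 0, 0, -4.5, 0, -1, 0, 0, -4.5, 0])

```text
clock: 24.05
eef_pos: [515.5, -189.4, 87.6]
tcp_rot: [3.141, -0.001, -2.905]
contact_force: [-0.5, -0.5, 0.6]
opening: -0.001
```

```bash
python3 -c "
from h import *
s=r.sense(); f=r.grab_frame('side'); print(s['eef_pos'],s['contact_force'],s['opening'])
s2=dict(s); s2['eef_pos']=np.array([516.3,-190,43.1])
plate(f,s2,-60.5,0.0,name='pics/o15.png',crop=(180,310,220,350),k=5)
"
```

```text
[ 515.49110108 -189.39343154   87.57312826] [-0.49139087 -0.48467341  0.59741679] -0.0011753567974198795
```

View pics/o15.png

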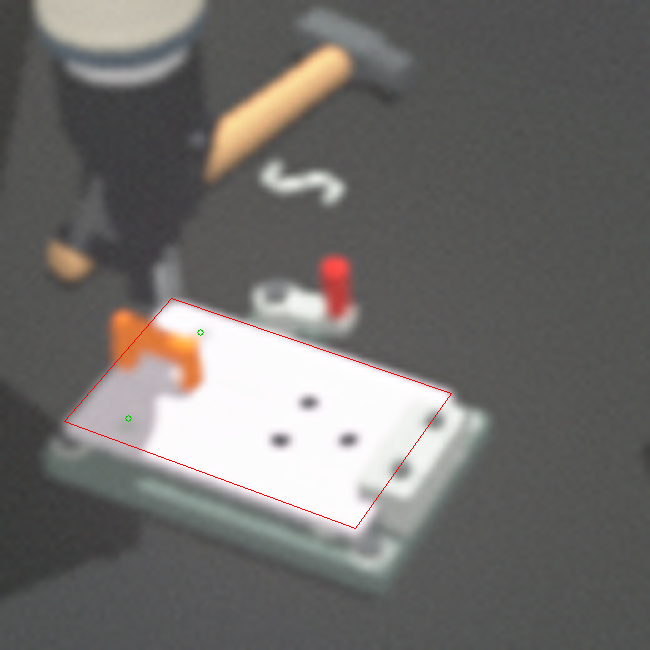

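The plate matches the seated overlay, and the dowel fills the right hole, so the dark spot at (128,418) is gone. A press to confirm.

move_arm(targets=[-1, 0, 0, 1.0, 0, -1, 0, 0, 1.7, 0, -1, 0, 0, 1.9, 0, -1, 0, 0, 2.0, 0, -1, 0, 0, 2.0, 0])

```text
clock: 24.6
eef_pos: [515.4, -189.4, 68.1]
tcp_rot: [3.141, -0.001, -2.905]
contact_force: [-1.2, -0.2, 2.8]
opening: 0.002
```

move_arm(targets=[-1, 0, 0, 0.1, 0, -1, 0, 0, 0.2, 0, -1, 0, 0, 0.2, 0])

```text
clock: 24.9
eef_pos: [515.5, -189.5, 67.9]
tcp_rot: [3.141, -0.001, -2.905]
contact_force: [-10.2, 2.6, 26.1]
opening: -0.003
```

Contact came at 68.0 mm, exactly the seated bar height (34+34), with 26 N: fully home. Lifting off and checking before the latch.

move_arm(targets=[-0.45, 0, 0, -2, 0, -0.45, 0, 0, -5, 0, -0.45, 0, 0, -5, 0])

```text
clock: 25.2
eef_pos: [518.3, -190.5, 119.5]
tcp_rot: [-3.139, 0.004, -2.905]
contact_force: [-0.2, -0.4, 0.6]
opening: 0.275
```

```bash
python3 -c "
from h import *
F=[r.grab_frame('side'),r.grab_frame('top')]
o=marks(F,['latch_handle','latch_pivot','template_hole_left','template_hole_right','template_middle'],0)
for t,p in o: print(t,p.round())
go(566,-98,110,197)
"
```

```text
latch_handle [560. -99.  67.]
latch_pivot [767. -11.   0.]
latch_pivot [ 525. -107.   38.]
template_hole_left [ 504. -152.   29.]
template_hole_right [ 524. -231.   25.]
template_middle [ 573. -175.   28.]
latch_handle [560. -99.  65.]
latch_pivot [ 503. -153.   26.]
latch_pivot [762. -10.   0.]
latch_pivot [ 531. -108.   46.]
template_hole_left [ 506. -150.   24.]
template_hole_right [ 525. -227.   26.]
template_hole_right [794.  92.  -4.]
template_middle [ 574. -174.   30.]
clock 25.8 pos [ 515.9 -189.6  116.2] yaw -166.43 -> tx,ty,tz cm, turn: [-7.02  7.73  0.62 -3.43]
```

move_arm(targets=[-0.3, -6.8, 7.7, 0, -3.4, -0.3, -6.8, 7.7, 0, -3.4, -0.3, -6.8, 7.7, 0, -3.4, -0.3, -6.8, 7.7, 1.5, -3.4, -0.3, -6.8, 7.7, 2.5, -3.4, -0.3, -6.8, 7.7, 2.5, -3.4])

```text
clock: 26.4
eef_pos: [561.9, -99.6, 89.1]
tcp_rot: [3.14, -0.004, -2.847]
contact_force: [0.4, -0.1, -0.9]
opening: 0.346
```

```bash
python3 -c "
from h import *
f=r.grab_frame('side'); cv2.imwrite('pics/s16.png',cv2.resize(f['img'][180:310,220:350],None,fx=5,fy=5))
go(564,-98,53,197)
pv=np.array([529.3,-108.7])
cur=np.r_[r.sense()['eef_pos'][:2],0]
for th,tu in ((1.3,),(1.0,),(.7,),(.4,),(.15,),(0.,),(-.05,)) and [(t,0) for t in (1.63,1.3,1.0,.7,.4,.2,0.,-.1)]:
    a=.236-np.pi/2+th; h=pv+37.5*np.array([np.cos(a),np.sin(a)]); yaw=103.5+np.degrees(th)
    # relative to commanded pose (564,-98,yaw 197)
    d=h-np.array([564,-98]); y=np.radians(197); print(th,h.round(1),np.round([(d[0]*np.cos(y)+d[1]*np.sin(y))/10,(d[0]*np.sin(y)-d[1]*np.cos(y))/10,197-yaw],2))
"
```

```text
clock 26.45 pos [562.5 -99.7  90. ] yaw -163.11 -> tx,ty,tz cm, turn: [-0.19  0.12  3.7  -0.11]
1.63 [565.2 -97.8] [-0.12 -0.01  0.11]
1.3 [ 566.8 -110. ] [ 0.09 -1.23 19.02]
1.0 [ 564.7 -121. ] [ 0.6  -2.22 36.2 ]
0.7 [ 559.5 -130.9] [ 1.39 -3.02 53.39]
0.4 [ 551.6 -138.9] [ 2.38 -3.54 70.58]
0.2 [ 545.1 -142.7] [ 3.11 -3.72 82.04]
0.0 [ 538.1 -145.2] [ 3.86 -3.75 93.5 ]
-0.1 [ 534.4 -145.9] [ 4.23 -3.71 99.23]
```

View pics/s16.png

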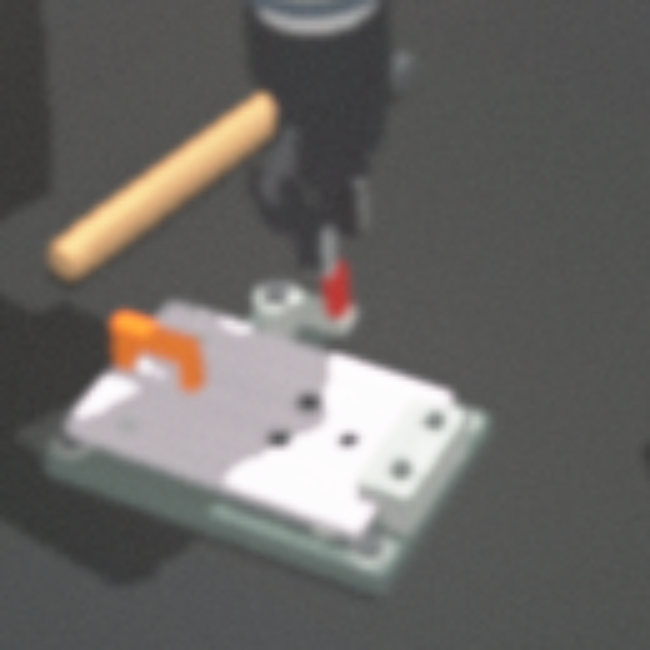

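```bash
python3 -c "
from h import *
f=r.grab_frame('side')
d=np.array([np.cos(np.radians(107)),np.sin(np.radians(107))])
p=np.array([562.5,-99.7])
for n,q,z in (('f+',p+15*d,94),('f-',p-15*d,94),('hTop564',np.array([564,-98]),80),('hTop561',np.array([561,-99]),80),('hTop at 1.9',np.array([562,-89]),80)):
    print(n,((proj(f,[*q,z])[0]-[220,180]+.5)*5).round())
cv2.imwrite('pics/s17.png',cv2.resize(f['img'][215:250,265:305],None,fx=16,fy=16,interpolation=cv2.INTER_CUBIC))
"
```

```text
f+ [342. 227.]
f- [319. 261.]
hTop564 [336. 262.]
hTop561 [331. 261.]
hTop at 1.9 [344. 253.]
```

View pics/s17.png

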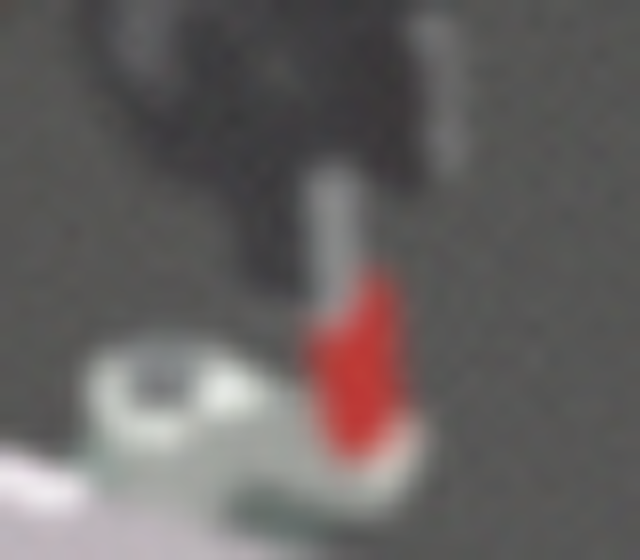

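The red handle at (358,370) in the zoom agrees with my (564,-98) estimate, between the fingers. Going down.

move_arm(targets=[-0.3, -0.2, 0.1, 0.5, 0, -0.3, -0.2, 0.1, 1.2, 0, -0.3, -0.2, 0.1, 2, 0, -0.3, -0.2, 0.1, 2, 0])

```text
clock: 26.9
eef_pos: [564.8, -97.2, 70.2]
tcp_rot: [3.141, -0.002, -2.846]
contact_force: [-0.4, -0.4, -0.8]
opening: 0.353
```

move_arm(targets=[-0.3, 0, 0, 0.8, 0, -0.3, 0, 0, 1.6, 0, -0.3, 0, 0, 1.6, 0])

```text
clock: 27.2
eef_pos: [564.9, -97.1, 54.2]
tcp_rot: [3.141, -0.002, -2.845]
contact_force: [0.4, -0.7, 0.0]
opening: 0.352
```

move_arm(targets=[-0.3, 0, -0.5, 0, 8, -0.3, 0.1, -1.0, 0, 15, -0.3, 0.1, -1.3, 0, 20, -0.3, 0.3, -1.8, 0, 28, -0.3, 0.6, -2.2, 0, 36, -0.3, 1.0, -2.6, 0, 44, -0.3, 1.4, -3.0, 0, 52, -0.3, 1.9, -3.3, 0, 60, -0.3, 2.3, -3.5, 0, 68, -0.3, 2.3, -3.5, 0, 70])

```text
clock: 28.2
eef_pos: [554.7, -137.9, 55.9]
tcp_rot: [3.14, 0.001, 2.211]
contact_force: [1.8, -0.5, 1.0]
opening: 0.351
```

```bash
python3 -c "
from h import *
f=r.grab_frame('side'); cv2.imwrite('pics/s18.png',cv2.resize(f['img'][180:310,220:350],None,fx=5,fy=5))
go(545.1,-142.7,54,115)
go(538.1,-145.2,54,103.5)
go(534.4,-145.9,54,100)
"
```

```text
clock 28.25 pos [ 554.6 -137.8   55.8] yaw 126.71 -> tx,ty,tz cm, turn: [ 0.17 -1.05  0.18 11.71]
clock 28.25 pos [ 554.6 -137.8   55.8] yaw 126.71 -> tx,ty,tz cm, turn: [ 0.39 -1.77  0.18 23.21]
clock 28.25 pos [ 554.6 -137.8   55.8] yaw 126.71 -> tx,ty,tz cm, turn: [ 0.55 -2.1   0.18 26.71]
```

View pics/s18.png

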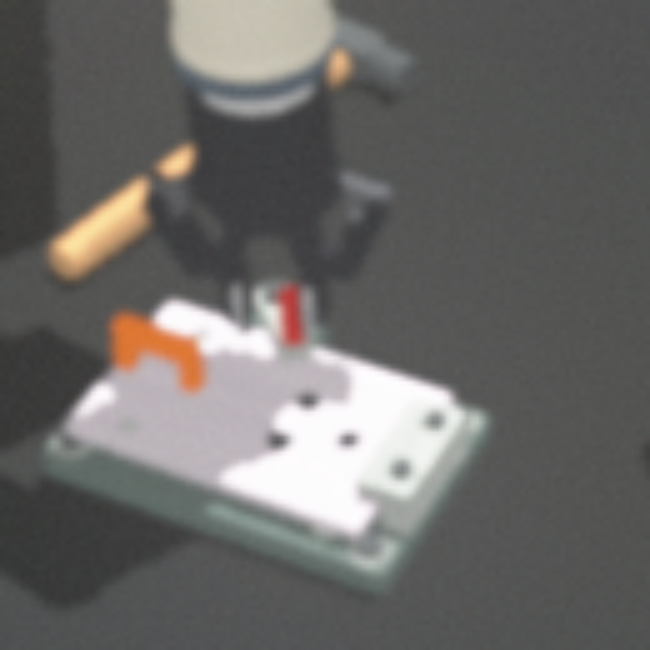

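The strap is swinging over the plate, with its handle caged at (290,315). Finishing the arc, then a brief closing to centre it.

move_arm(targets=[-0.3, 0.1, -0.5, 0, 6, -0.3, 0.2, -1.0, 0, 12, -0.3, 0.3, -1.4, 0, 18, -0.3, 0.4, -1.8, 0, 23, -0.3, 0.4, -1.8, 0, 23, -0.3, 0.4, -1.8, 0, 23], squeeze=20)

```text
clock: 28.85
eef_pos: [537.8, -145.3, 55.8]
tcp_rot: [3.141, 0.001, 1.818]
contact_force: [2.0, -0.3, 1.1]
opening: 0.349
```

move_arm(targets=[-1, 0, 0, 0, 0, -1, 0, 0, 0, 0, -1, 0, 0, 0, 0])

```text
clock: 29.15
eef_pos: [537.8, -145.3, 55.8]
tcp_rot: [3.141, 0.001, 1.816]
contact_force: [3.6, -2.0, 4.6]
opening: 0.159
```

```bash
python3 -c "
from h import *
s=r.sense();print(s['eef_pos'],s['tcp_rot'],s['contact_force'],s['opening'])
p=s['eef_pos'][:2]-[529.3,-108.7]; print(np.hypot(*p),np.arctan2(p[1],p[0])-.236+np.pi/2)
f=r.grab_frame('side'); cv2.imwrite('pics/s19.png',cv2.resize(f['img'][180:310,220:350],None,fx=5,fy=5))
"
```

```text
[ 537.83400103 -145.29510071   55.81627126] [3.14055169e+00 7.09312741e-04 1.81559789e+00] [ 3.6220051  -1.99792923  4.59401231] 0.15861585918410578
37.5769952190067 -0.006893909100291085
```

View pics/s19.png

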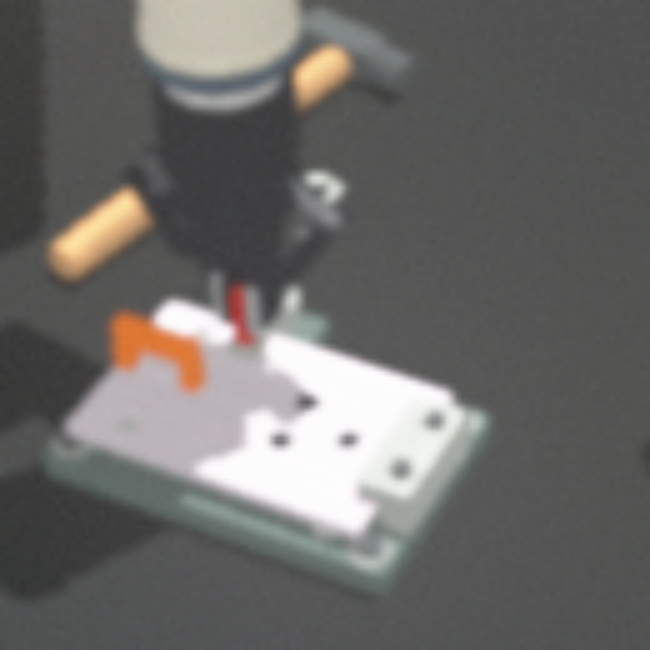

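The gripped latch reads about 0.0 rad. I'll open, lift straight up and retreat.

move_arm(targets=[-0.3, 0, 0, 0, 0, -0.3, 0, 0, 0, 0, -0.3, 0, 0, 0, 0, -0.3, 0, 0, -3, 0, -0.3, 0, 0, -7, 0, -0.3, 0, 0, -12, 0, -0.3, 0, 0, -15, 0])

```text
clock: 29.9
eef_pos: [537.6, -145.2, 208.6]
tcp_rot: [3.14, 0.001, 1.815]
contact_force: [1.1, 0.5, -0.5]
opening: 0.349
```

```bash
python3 -c "
from h import *
go(300,-420,220,60)"
```

```text
clock 29.9 pos [ 537.6 -145.2  208.6] yaw 103.97 -> tx,ty,tz cm, turn: [-20.93 -29.69  -1.14  43.97]
```

move_arm(targets=[-0.3, -20.9, -29.7, -1, 44, -0.3, -20.9, -29.7, -1, 44, -0.3, -20.9, -29.7, -1, 44, -0.3, -20.9, -29.7, -1, 44, -0.3, -20.9, -29.7, -1, 44, -0.3, -20.9, -29.7, -1, 44, -0.3, -20.9, -29.7, -1, 44, -0.3, -20.9, -29.7, -1, 44, -0.3, -20.9, -29.7, -1, 44, -0.3, -20.9, -29.7, -1, 44])

```text
clock: 30.9
eef_pos: [299.5, -418.8, 215.1]
tcp_rot: [-3.141, -0.001, 1.046]
contact_force: [1.2, -0.2, 0.0]
opening: 0.35
```

```bash
python3 -c "
from h import *
F=[r.grab_frame('side'),r.grab_frame('top')]
cv2.imwrite('pics/s20.png',cv2.resize(F[0]['img'][130:310,210:390],None,fx=3.3,fy=3.3,interpolation=cv2.INTER_CUBIC))
cv2.imwrite('pics/t20.png',cv2.resize(F[1]['img'][110:270,180:430],None,fx=3.1,fy=3.1,interpolation=cv2.INTER_CUBIC))
for n in ('template_hole_left','template_hole_right','template_middle','template_handle','latch_handle','latch_pivot','chisel_middle'):
    for t,p in marks(F,[n],0): print(t,p.round())
"
```

```text
template_hole_left [ 506. -151.   27.]
template_hole_left [ 503. -152.   25.]
template_hole_right [ 528. -229.   25.]
template_hole_right [ 521. -227.   27.]
template_middle [ 573. -175.   27.]
template_middle [ 521. -230.   24.]
template_middle [ 574. -176.   28.]
template_middle [ 504. -148.   24.]
template_handle [ 510. -189.   59.]
template_handle [ 513. -187.   62.]
latch_handle [ 534. -148.   65.]
latch_handle [ 533. -147.   63.]
latch_pivot [ 527. -110.   41.]
latch_pivot [ 456. -436.   -0.]
latch_pivot [ 530. -111.   45.]
chisel_middle [235. 255.  11.]
chisel_middle [479. 577.   2.]
chisel_middle [440. 397.   8.]
chisel_middle [233. 262.   9.]
chisel_middle [ 610. -161.   16.]
chisel_middle [476. 576.   5.]
chisel_middle [442. 400.   7.]
```

View pics/s20.png

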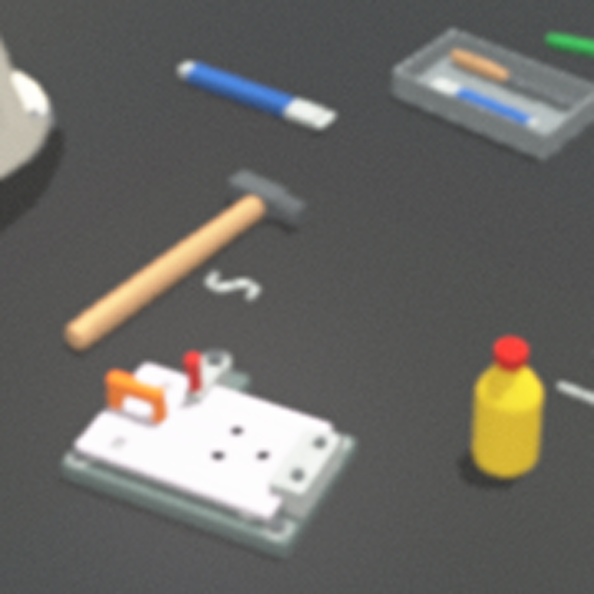

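View pics/t20.png

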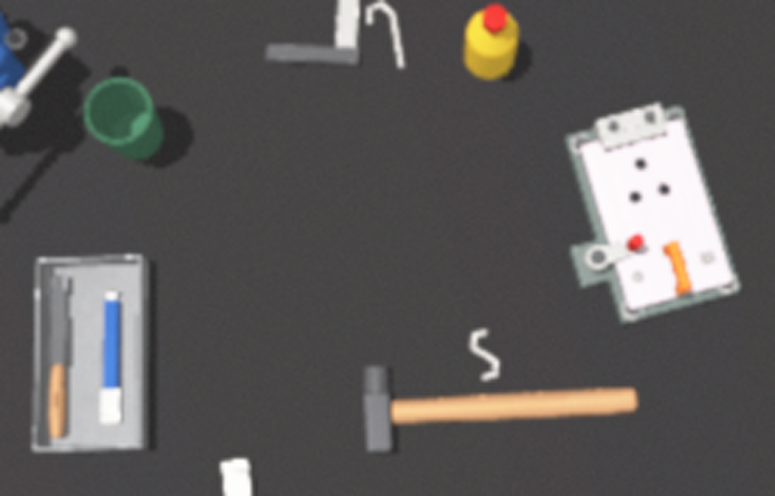

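The template is seated under the hook with grey dowels in both holes at (637,277) and (708,257). The latch strap runs straight across the edge from (597,258) to (636,242), and the chisel lies in the tray. Handing in.

```bash
python3 -c "
from rig import r
print(r.sense()['clock'], r.sign_off())"
```

```text
the job is handed in; nothing more can be done
31.7 None
```

I finished the job and handed it in at 31.7 s of the 72 s allowed. `sign_off` gave no verdict, so these are only my own checks.

**What I did:** I put the small blue chisel in the tray and swung the latch clear. I let the template settle nose-down on the rear pads and dowel tips, then slid it under the heel hook until it dropped over the dowels. After pressing it home by the handle, I swung the latch shut and moved the arm away.

**Last checks:**
- **Chisel:** the final pictures show it in the tray beside the file, which appears not to have moved.
- **Template:** pressing met resistance at 68.0 mm with about 26 N, which is exactly the seated handle height. Both dowels show in their holes, and the network's marks for the holes agree with the dowels to within its error of about 4 mm.
- **Latch:** the strap lies straight across the template's edge. Gripped, it worked out at about -0.01 rad.
- **Other things on the bench:** the items in the final views (hammer, S-hook, oil bottle, file, cup and part of the square) look unmoved, but I judged that by eye.

**Not checked or disagreeing:**
- The blank is hidden under the template, so I could not see it at the end. Nothing touched it that I noticed.
- The trained networks reported some look-alikes, such as the larger blue bar as a chisel. I ruled these out against the pictures.

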